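# Put the treatment handpieces back on their own rests

### The job

The three metal handpieces lie on each other's rests: swap them so that the stout one lies in the dock, the ball-headed one on the rest with the round base and the slim pointed one on the rest with the broad rectangular base, each lying in both V supports with the middle of its barrel between them, either way round. First lift the dock's hinged hold-down bar well up to free the slim one, and once the stout one lies in the dock lower the bar fully over it again. Use the small empty spare rest for parking and leave it empty at the end; the handpieces are clean, so never lay one on the counter or drop it there, and do not move or tip the dropper bottle standing among the rests.

Things in the scene. Friction and masses are not known exactly. Their poses are not given: they have to be found in the camera images.
- slim: Slim pen-like metal handpiece: barrel 18 mm diameter from -60 to +45 mm along x, then a cone to a point at +65 mm. 90 to 180 g. Origin on its axis at the middle of the grip; x along its axis. Lying in any rest the axis is level, along the rest's x, 45 mm above the counter. Starts in the dock, under the bar.
- stout: Stout metal handpiece: plain barrel 28 mm diameter, 110 mm long (-55 to +55 mm along x). 90 to 180 g. Origin on its axis at the middle of the grip; x along its axis. Lying in any rest the axis is level, along the rest's x, 52 mm above the counter. Starts on the round-based rest.
- ballhead: Metal handpiece with a ball: barrel 22 mm diameter from -64 to +50 mm along x, with a 34 mm ball centred at +61 mm. 100 to 210 g. Origin on its axis at the middle of the grip; x along its axis. Lying in any rest the axis is level, along the rest's x, 48 mm above the counter. Starts on the rectangular-based rest.
- dock: White dock, fixed: base 190 x 84 x 8 mm (centred 5 mm towards +x), V supports as on the round-based rest. A hinge post (80 mm high) stands on the centre line at x = +72 to +88 mm; from it the hold-down bar runs back over the handpiece towards -x. Origin: underside, midway between the supports; x along the handpiece's place towards the hinge, z up.
- rest_round: Steel rest on a round base (112 mm diameter, 8 mm thick), fixed, with two V supports (8 mm thick, 32 mm either side of the centre along x, 45 degree sides, apex 32 mm and tops 57 mm above the counter, 51 mm wide). Origin: underside, midway between the V supports; x along the place for the handpiece, z up.
- rest_slab: Metal rest on a broad rectangular base 150 (x) x 90 x 8 mm, fixed; V supports as on the round-based rest. Origin: underside, midway between the V supports; x along the place for the handpiece, z up.
- rest_spare: Small spare rest, fixed, empty at the start: no base plate, only a narrow H-shaped foot 85 (x) x 70 mm, 6 mm thick; V supports as on the round-based rest. Origin: underside, midway between the V supports; x along the place for the handpiece, z up.
- bar (a joint): Angle of the dock's bar, rad: 0 = down, level; grows as its free end rises, 1.57 = upright, stop at 2.1. Hinge axis parallel to the dock's y, at x = +80, z = 76 mm from the dock's origin. Steel bar 11 mm wide, 8 mm thick, underside 72 mm above the counter when down; stiff hinge, stays where it is left (about 1 N at the knob moves it). Starts at 0 to 0.12.
- bar_knob (a point): Centre of the black ball knob (20 mm diameter) on the bar's free end, 128 mm along the bar from the hinge axis and 8 mm above the bar's middle plane: bar down, at x = -48, z = 84 mm from the dock's origin. Pinched across the bar, it turns between the fingers as the bar swings.
- dropper: Small amber glass dropper bottle, 30 mm diameter, 92 mm high, with a brass collar and light rubber top, standing loose among the rests; leave it alone. Origin: centre of its underside.
Not all that is in view belongs to the job. What is shaped like the ballhead but green or red is not meant.

How it is judged:
On the way, in this order (a step that is already met when the one before it is completed fails the run):
1. the hold-down bar has been lifted well up (beyond 0.8 rad) (value of joint bar above 0.8 rad), for 0.1 s.
2. the stout handpiece lies in the dock (horizontal distance between stout and dock below 0.014 m and angle between the x axis of stout and the x axis of dock, either way round below 0.15 rad and z of stout in the frame of dock between 0.0458 and 0.0578 m), for 0.2 s.
3. the bar is down over it (value of joint bar below 0.12 rad), for 0.2 s.
At the end, for the whole second after the job is handed in: Stout handpiece in the dock, ball-headed one on the round-based rest, slim one on the rectangular-based rest: each within 14 mm of the rest's centre in plan, within 0.15 rad of its direction (either way round) and within 6 mm of its seated height; bar down (below 0.12 rad); all released and at rest (all of step 2 and horizontal distance between ballhead and rest_round below 0.014 m and angle between the x axis of ballhead and the x axis of rest_round, either way round below 0.15 rad and z of ballhead in the frame of rest_round between 0.0416 and 0.0536 m and horizontal distance between slim and rest_slab below 0.014 m and angle between the x axis of slim and the x axis of rest_slab, either way round below 0.15 rad and z of slim in the frame of rest_slab between 0.0387 and 0.0507 m and value of joint bar below 0.12 rad and linear speed of each of slim, stout, ballhead below 0.02 m/s and contact force between each of slim, stout, ballhead and the fingers below 0.1 N); the robot touches nothing.
It fails at once if a handpiece is laid or dropped on the counter (height (world z) of any of slim, stout, ballhead below 0.025 m).
It fails at once if the dropper bottle is tipped or moved by more than 25 mm (angle between dropper's own z axis and vertical above 0.4 rad or distance of dropper from where it was at the start of the episode above 0.025 m).
It also fails if it takes over 131 s, if anything falls off the work surface, if the arm or the gripper's body presses on something with over 40 N, if the wrist force passes 120 N, or if a joint passes its speed limit or range.

### The arm

A 6-joint arm with a two-finger parallel gripper is mounted at the origin on the work surface. World frame = base frame: x ahead of the robot, y to its left, z up, the work surface at z = 0. Lengths are in m, angles in rad, forces in N, time in s.
With the tool pointing down it reaches from about 0.375 to 0.975 m from the base axis. Payload 3.8 kg.
Tool frame: the origin (TCP) lies where the fingers leave the gripper's body, on its centre line; the fingertips stand 73 mm ahead of it and the grasp point (between the pads) lies 54 mm ahead of it (nose_length is the distance from the TCP to the fingertips, in m); z points along the fingers, y is the line along which they close (so a half turn about z gives the same grasp; the last joint's range is limited). The gripper opens to 85 mm and grips with 20 to 120 N. Pads are 22 mm wide; open, the fingers measure 114 mm over their backs; the gripper's body (76 mm by 85 mm) begins 54 mm behind the grasp point. The pads swing forward as they close: fully open they stand 13 mm farther back than shut.
Start: joints at [1.106, 0.264, 1.604, -0, 1.274, -0.037], TCP at [0.28, 0.614, 0.304] pointing down, gripper open.
Joint ranges: [-2.63, 2.63], [-0.94, 2.18], [0.31, 2.57], [-1.31, 4.45], [0, 2.66], [-2.55, 2.55]. Speed limits (rad/s): [2.57, 2.57, 3.14, 3.14, 3.14, 3.14].

### API

Orientations are given as a rotation vector (axis times angle).
In Python, from workcell import read_state, read_camera, calibration, finish_job, look_for, cut_out, tip_of, nose_length gives the robot as it stands.
- The arm moves only by the tool step_arm, never from a script. Its argument "targets" is a list of rows, each a list of 3 entries, a list of its own where there are three numbers: the turn, a rotation vector about the tool's x, y, z in rad, then the shift along the tool's x, y, z in mm, then the finger opening in mm, from 0 to 85.4. In form: [[[ax, ay, az], [x, y, z], grip], ...]. A call has 1 to 5 rows; each row shifts and turns the commanded pose from where the row before left it, along the tool's axes as they then stand; what a row does not reach is not made up. A row lasts 1/12 s, in which the tool goes at most 41.7 mm and 7.16 degrees, less where a joint would pass 70% of its speed; a pose out of reach is approached as far as the arm can. A call with a gripper value outside its range is refused whole. The fingers move at their own pace and stop on an object; "grip_force" is the grip in N (left out, the last holds). Time passes only in rows, so rows that do not move let the fingers close. It gives the time, the measured TCP pose, the force, the opening and the grip force at its end, in the units of the state.
- read_state(): the state, without advancing time (a new reading comes with each control period).
- read_camera(name): name is "scene" or "top" or "wrist"; returns the picture (384x512x3 uint8, red, green, blue); there is no depth.
- calibration(name): a dict with "camera_matrix" (3x3 intrinsics, pixels), "dist_coeffs" ([k1, k2, p1, p2, k3] as OpenCV has them; the pictures are not rectified), "R" (3x3) and "t" (3): a world point X has camera coordinates R X + t. Camera axes: x right, y down, z forward; pixel columns grow to the right and rows downward; lengths in m; the calibration is good to about 2 mm. A picture is of the moment at which its call begins: read the wrist's pose just before it. calibration takes no time and is no camera call; for the wrist camera it gives the pose at the moment of the call.
- finish_job(): hands the job in; it is judged then, once.
Trained networks look in the newest picture that a camera, given by its name, has taken for a name from the list of things; names that differ only in an ending like _2 or _b are one class to them, and where a whole thing is asked for, a point or a joint stands for the part that bears it (a point fixed in the world has none). Each returns a list of dicts, best first, with "score" (0 to 1); they miss things now and then, are a little off and sometimes report something else, mostly with a low value. They report only what shows in the picture. A call takes as long as a camera call. They do not tell look-alikes from the thing itself.
- look_for(camera, query): "extent" ([left, top, right, bottom] in pixels, round what is visible of it).
- cut_out(camera, query): "region" (384x512 bool, what is visible of it) and "extent" ([left, top, right, bottom] in pixels, round what is visible of it).
- tip_of(camera, query): "at" ([row, column] in pixels: a listed point, or the origin of a listed thing).
The state is a dict: "time": time; "q": joint angles; "joint_vel": joint speeds; "joint_torque": joint torques, N m; "tool_pos": TCP position; "tcp_rot": TCP orientation; "wrist_force": force on the tool from outside, world axes, zero at the start; "torque": the same for the moment, N m; "width": opening from 0.0 (shut) to 1.0 (fully open); "grip_force": force on a finger pad.
Only numpy, scipy, OpenCV 4.12 (cv2) and the standard library are available. Lean on these libraries where they do the work, as an engineer would, in place of code of your own. Each camera call takes 0.05 s, during which the arm holds its last target. There are 200 camera calls.

## Working session

There is one attempt and no reset: what is moved stays moved. The work goes in short steps, Python scripts to look and compute and a tool call to move; the robot and the scene stay as the last step left them, time stands still between calls to the robot, and variables do not carry over. Pictures are saved under pics/ and viewed, at most 14 in all, crops included, and the job is handed in when it is done.

Besides the shell and the picture viewer there is one more tool, called after "Call:" in YAML: its name, and indented under it one key for each argument. step_arm: Moves the arm, as the interface text tells. Its arguments: {"type":"object","properties":{"targets":{"type":"array","items":{"type":"array"}},"grip_force":{"type":"number"}},"required":["targets"]}

```bash
ls; mkdir -p pics
python3 - <<'E'
from workcell import *
import cv2, numpy as np
print(read_state())
for c in ("top","scene"):
    im=read_camera(c); cv2.imwrite(f"pics/{c}0.png",im[:,:,::-1])
    k=calibration(c); print(c,{a:np.round(b,3).tolist() for a,b in k.items()})
    for q in ("slim","stout","ballhead","dock","rest_round","rest_slab","rest_spare","bar_knob","dropper"):
        print(q,[(np.round(r["at"]).tolist(),round(r["score"],2)) for r in tip_of(c,q)][:3],[(np.round(r["extent"]).tolist(),round(r["score"],2)) for r in look_for(c,q)][:3])
E
```

```text
pics
{'time': 0.0, 'q': array([ 1.10612125e+00,  2.64729456e-01,  1.60538215e+00, -2.61532095e-06,
        1.27371982e+00, -3.69116465e-02]), 'joint_vel': array([ 3.89531801e-04, -3.37908889e-04,  7.77076458e-04, -7.48930301e-04,
       -1.50618437e-05, -1.53687940e-03]), 'joint_torque': array([-1.03250924e-03, -5.15089095e+01, -3.67327666e+01, -2.37095774e-04,
        1.26278854e-02, -4.39969222e-05]), 'tool_pos': array([0.27976462, 0.61365734, 0.30257343]), 'tcp_rot': array([-0.666699  , -3.06946735,  0.00340701]), 'wrist_force': array([-0.96987729,  0.94939387, -0.42533854]), 'torque': array([ 0.00221283, -0.02628759, -0.03814259]), 'grip_force': 0.0, 'width': 0.9970318308236744}
top {'camera_matrix': [[349.181, 0.0, 261.137], [0.0, 349.181, 190.103], [0.0, 0.0, 1.0]], 'dist_coeffs': [-0.036, 0.0, 0.0, 0.0, 0.0], 'R': [[-0.012, -1.0, -0.004], [-0.997, 0.013, -0.071], [0.071, 0.004, -0.997]], 't': [-0.082, 0.461, 0.974]}
slim [([175.0, 124.0], 0.71)] [([120.0, 155.0, 133.0, 199.0], 0.69)]
stout [([147.0, 265.0], 0.87)] [([258.0, 125.0, 272.0, 170.0], 0.93)]
ballhead [([253.0, 333.0
[... 1113 characters left out ...]
 [([131.0, 241.0], 0.85), ([115.0, 171.0], 0.81), ([178.0, 169.0], 0.8)] [([147.0, 104.0, 197.0, 122.0], 0.85), ([151.0, 160.0, 184.0, 207.0], 0.78), ([286.0, 175.0, 304.0, 225.0], 0.78)]
dock [([322.0, 372.0], 0.97)] [([337.0, 280.0, 405.0, 374.0], 0.6)]
rest_round [([239.0, 219.0], 0.76)] [([193.0, 214.0, 243.0, 259.0], 0.97)]
rest_slab [([188.0, 172.0], 0.81)] [([142.0, 162.0, 202.0, 220.0], 0.82), ([366.0, 280.0, 395.0, 344.0], 0.31)]
rest_spare [([286.0, 292.0], 0.64)] [([149.0, 159.0, 185.0, 204.0], 0.44), ([365.0, 291.0, 386.0, 337.0], 0.39)]
bar_knob [([284.0, 391.0], 0.75)] [([367.0, 281.0, 394.0, 342.0], 0.62)]
dropper [([259.0, 251.0], 0.78)] [([246.0, 242.0, 261.0, 268.0], 0.82)]
```

Run:
```python
import cv2
a=cv2.imread("pics/top0.png")[100:270,90:430]; cv2.imwrite("pics/top0c.png",cv2.resize(a,None,fx=2.35,fy=2.35,interpolation=cv2.INTER_CUBIC))
a=cv2.imread("pics/scene0.png")[90:385,130:430]; cv2.imwrite("pics/scene0c.png",cv2.resize(a,None,fx=2,fy=2,interpolation=cv2.INTER_CUBIC))
```

```text
(no output)
```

View pics/top0c.png

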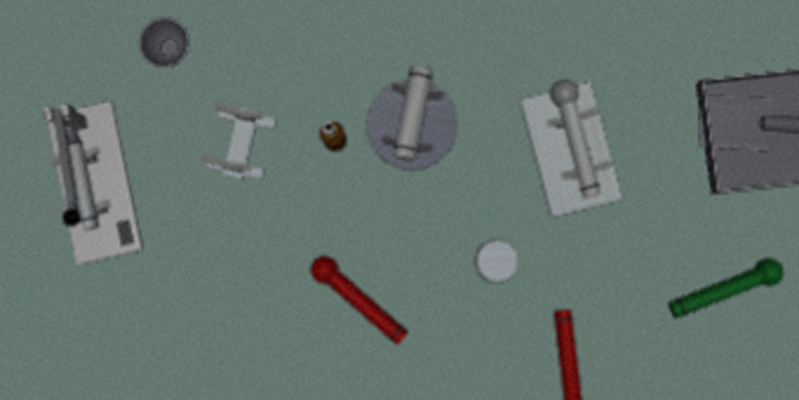

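View pics/scene0c.png

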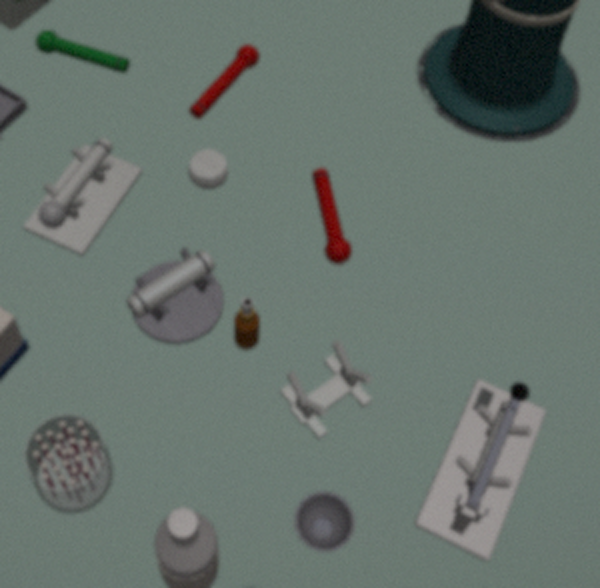

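The top view shows the dock at left (knob ≈ full-image px (120,192), hinge at the upper end). The spare rest is at (192,159), the dropper at (232,157), the round rest with stout at (265,152) and the slab with ballhead at (333,160). The red and green pieces are decoys.

```bash
cat > h.py <<'E'
from workcell import *
import cv2, numpy as np
from scipy.spatial.transform import Rotation as Ro
def cal(c):
    k=calibration(c); return tuple(np.array(k[a],float) for a in ("camera_matrix","dist_coeffs","R","t"))
def unproj(k,uv,z):
    K,d,R,t=k; n=cv2.undistortPoints(np.array(uv,float).reshape(-1,1,2),K,d).reshape(-1,2)
    r=np.c_[n,np.ones(len(n))]@R; o=-R.T@t
    return (o+r*((z-o[2])/r[:,2])[:,None])[:,:2]
def proj(k,X):
    K,d,R,t=k; return cv2.projectPoints(np.array(X,float).reshape(-1,1,3),cv2.Rodrigues(R)[0],t,K,d)[0].reshape(-1,2)
def axis(k,mask,z):
    """ends and middle of an elongated mask, on plane z"""
    v,u=np.nonzero(mask); p=unproj(k,np.c_[u,v],z); m=p.mean(0); w,V=np.linalg.eigh(np.cov((p-m).T)); a=V[:,1]
    s=(p-m)@a; lo,hi=np.percentile(s,[.5,99.5]); mid=m+a*(lo+hi)/2
    return mid.round(4),np.degrees(np.arctan2(a[1],a[0])).round(1),round(hi-lo,4)
def plan(gp,yaw,dist=0.054,hold=None):
    """rows to bring the point dist ahead of TCP to gp (world), tool down, tool y at world angle yaw (deg), mod 180"""
    s=read_state(); R=Ro.from_rotvec(s["tcp_rot"]); M=R.as_matrix(); y=np.radians(yaw)
    best=None
    for yy in (y,y+np.pi):
        Y=np.array([np.cos(yy),np.sin(yy),0]);Z=np.array([0,0,-1.]);T=np.c_[np.cross(Y,Z),Y,Z]
        rv=(R.inv()*Ro.from_matrix(T)).as_rotvec()
        if best is None or np.linalg.norm(rv)<np.linalg.norm(best[0]): best=(rv,T)
    rv,T=best; tcp=np.array(gp)-T[:,2]*dist; d=tcp-s["tool_pos"]
    print("t",round(s["time"],2),"tcp",s["tool_pos"].round(4),"q6",s["q"][5].round(2),"turn",rv.round(3),"shift tool-now mm",(1000*M.T@d).round(1),"shift in tool-after",(1000*T.T@d).round(1))
E
python3 - <<'E'
from h import *
for c in ("top","scene"):
    read_camera(c); k=cal(c)
    for q,z in (("slim",.045),("stout",.055),("ballhead",.05),("dock",.008),("rest_round",.03),("rest_slab",.03),("rest_spare",.03),("dropper",.05)):
        for r in cut_out(c,q)[:3]:
            if r["score"]>.4: print(c,q,round(r["score"],2),*axis(k,r["region"],z))
    print("knob",[ (unproj(k,[r["at"][::-1]],.084).round(3),r["score"]) for r in tip_of(c,"bar_knob")[:2]])
    for q,z in (("slim",.045),("stout",.052),("ballhead",.048),("dock",0),("rest_round",0),("rest_slab",0),("rest_spare",0),("dropper",0)):
        print(q,[(unproj(k,[r["at"][::-1]],z).round(3).tolist(),round(r["score"],2)) for r in tip_of(c,q)[:3]])
k=cal("top"); print(unproj(k,[[120.2,192.3]],.084))
k=cal("wrist"); s=read_state(); M=Ro.from_rotvec(s["tcp_rot"]).as_matrix(); o=-k[2].T@k[3]
print("wristcam in tool",M.T@(o-s["tool_pos"]),"axes",(k[2]@M).round(2).tolist(),k[0])
E
```

```text
top slim 0.68 [0.5006 0.2916] -169.4 0.1119
top stout 0.91 [ 0.573  -0.1021] 168.0 0.1113
top ballhead 0.76 [ 0.3557 -0.0358] 49.1 0.1322
top ballhead 0.71 [ 0.3648 -0.4633] 110.6 0.1365
top ballhead 0.68 [ 0.2741 -0.2766] -174.7 0.1323
top dock 0.67 [0.5061 0.2908] -165.9 0.1988
top rest_round 0.95 [ 0.5597 -0.1003] 77.3 0.106
top rest_slab 0.9 [ 0.5305 -0.287 ] -165.1 0.146
top rest_slab 0.64 [ 0.5498 -0.0065] -154.9 0.0367
top rest_slab 0.51 [0.5017 0.2973] -168.7 0.1134
top rest_spare 0.81 [0.5455 0.1052] 168.5 0.0792
top dropper 0.6 [0.5415 0.1023] 163.7 0.0819
knob [(array([[0.447, 0.282]]), 0.69)]
slim [([[0.496, 0.297]], 0.5)]
stout [([[0.574, -0.101]], 0.6)]
ballhead [([[0.539, -0.302]], 0.68), ([[0.343, -0.033]], 0.68), ([[0.291, -0.279]], 0.64)]
dock [([[0.497, 0.299]], 0.55)]
rest_round [([[0.566, -0.108]], 0.93), ([[0.507, 0.313]], 0.58)]
rest_slab [([[0.533, -0.295]], 0.82), ([[0.573, -0.1]], 0.16)]
rest_spare [([[0.549, 0.115]], 0.95)]
dropper [([[0.547, 0.003]], 0.45)]
scene slim 0.59 [0.4978 0.285 ] -167.9 0.1021
scene stout 0.9 [ 0.5748 -0.0991] 169.1 0.1108
scene b
[... 457 characters left out ...]
e dropper 0.78 [ 0.5563 -0.0016] -142.2 0.0584
knob [(array([[0.436, 0.283]]), 0.73)]
slim [([[0.505, 0.295]], 0.57)]
stout [([[0.582, -0.097]], 0.83)]
ballhead [([[0.303, -0.265]], 0.91), ([[0.371, -0.449]], 0.89), ([[0.536, -0.293]], 0.65)]
dock [([[0.503, 0.301]], 0.91)]
rest_round [([[0.574, -0.099]], 0.79)]
rest_slab [([[0.532, -0.303]], 0.89)]
rest_spare [([[0.544, 0.105]], 0.95)]
dropper [([[0.554, -0.002]], 0.8)]
[[0.45355943 0.28635935]]
wristcam in tool [ 0.07418787 -0.00026223 -0.06962167] axes [[-0.0, 1.0, -0.0], [-0.96, -0.0, -0.29], [-0.29, -0.0, 0.96]] [[299.93393063   0.         256.62912258]
 [  0.         299.93393063 193.24606818]
 [  0.           0.           1.        ]]
```

```bash
python3 -c "
from h import *
plan((.48,.292,.22),101.5)"
```

```text
t 3.7 tcp [0.2801 0.6142 0.3039] q6 -0.04 turn [ 0.     0.    -0.629] shift tool-now mm [-315.6 -210.2   29.9] shift in tool-after [-131.7 -355.6   29.9]
```

Call:
step_arm:
  targets:
    - [[0, 0, 0], [-31.6, -21, 3], 85]
    - [[0, 0, 0], [-31.6, -21, 3], 85]
    - [[0, 0, 0], [-31.6, -21, 3], 85]
    - [[0, 0, 0], [-31.6, -21, 3], 85]
    - [[0, 0, 0], [-31.6, -21, 3], 85]

```text
time: 4.12
tool_pos: [0.3807, 0.4517, 0.2888]
tcp_rot: [0.666, 3.07, 0.0]
wrist_force: [0.7, -0.6, 0.0]
width: 0.996
grip_force: 0.0
```

Call:
step_arm:
  targets:
    - [[0, 0, 0], [-31.6, -21, 3], 85]
    - [[0, 0, 0], [-31.6, -21, 3], 85]
    - [[0, 0, 0], [-31.6, -21, 3], 85]
    - [[0, 0, 0], [-31.6, -21, 3], 85]
    - [[0, 0, 0], [-31.6, -21, 3], 85]

```text
time: 4.53
tool_pos: [0.4811, 0.2903, 0.2741]
tcp_rot: [0.667, 3.069, 0.001]
wrist_force: [0.7, 0.4, -0.6]
width: 0.993
grip_force: 0.0
```

Call:
step_arm:
  targets:
    - [[0, 0, -0.121], [0, 0, 0], 85]
    - [[0, 0, -0.121], [0, 0, 0], 85]
    - [[0, 0, -0.121], [0, 0, 0], 85]
    - [[0, 0, -0.121], [0, 0, 0], 85]
    - [[0, 0, -0.121], [0, 0, 0], 85]

```text
time: 4.95
tool_pos: [0.4806, 0.2917, 0.274]
tcp_rot: [-0.286, 3.128, 0.0]
wrist_force: [0.3, -1.1, -0.6]
width: 0.998
grip_force: 0.0
```

Call:
step_arm:
  targets:
    - [[0, 0, -0.024], [0, 0, 0], 85]
    - [[0, 0, 0], [0, 0, 0], 85]

```text
time: 5.12
tool_pos: [0.4805, 0.292, 0.274]
tcp_rot: [-0.313, 3.126, 0.0]
wrist_force: [0.4, -0.2, 0.5]
width: 0.999
grip_force: 0.0
```

Run:
```python
from h import *
plan((.48,.292,.22),101.5)
im=read_camera("wrist"); k=cal("wrist"); cv2.imwrite("pics/w1.png",im[:,:,::-1])
for q,z in (("bar_knob",.088),("slim",.045),("dock",0)): print(q,[(np.round(r["at"]),unproj(k,[r["at"][::-1]],z).round(4).tolist(),round(r["score"],2)) for r in tip_of("wrist",q)[:3]])
for q,z in (("slim",.045),("dock",.008)):
  for r in cut_out("wrist",q)[:2]: print(q,r["score"],axis(k,r["region"],z))
```

```text
t 5.12 tcp [0.4805 0.292  0.274 ] q6 -1.27 turn [ 0.     0.    -0.001] shift tool-now mm [ 0.5  0.1 -0. ] shift in tool-after [ 0.5  0.1 -0. ]
bar_knob [(array([159., 252.]), [[0.4533, 0.2825]], 0.57)]
slim [(array([198., 252.]), [[0.5013, 0.2919]], 0.68)]
dock [(array([184., 256.]), [[0.4981, 0.2948]], 0.8)]
dock 0.92 (array([0.5161, 0.2948]), np.float64(-168.0), np.float64(0.2181))
```

View pics/w1.png

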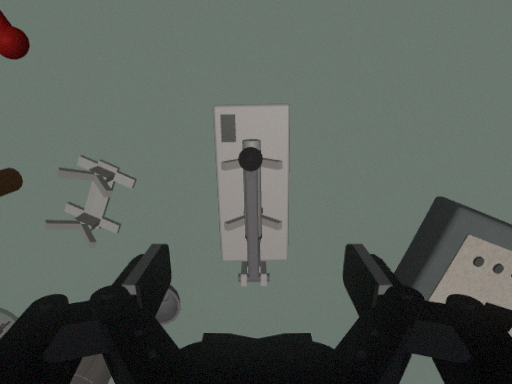

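The wrist image shows the dock base with corners near (216,105), (289,104), (222,262) and (288,260). The knob is at (250,159) and the bar runs down to the hinge at (253,275).

Run:
```python
from h import *
k=cal("wrist")
p=unproj(k,[[216,105],[289,104],[222,262],[288,260]],.008); print(p.round(4))
m0=p[:2].mean(0); m1=p[2:].mean(0); a=m1-m0; print("yaw",np.degrees(np.arctan2(a[1],a[0])),"len",np.linalg.norm(a),"ctr",p.mean(0))
n=a/np.linalg.norm(a); print("origin",m0+n*.090,"knob pred",m0+n*(.090-.048), "knob px",unproj(k,[[250.5,159]],.085))
for b in (0,.06,.12):
    O=m0+n*.090; r=80e-3-128e-3*np.cos(b)+8e-3*np.sin(b); z=.076+.128*np.sin(b)+.008*np.cos(b)
    print(b,proj(k,[[*(O+n*r),z]]))
r=cut_out("wrist","bar_knob"); print([(x["extent"],x["score"]) for x in r[:2]])
```

```text
[[0.4173 0.235 ]
 [0.4007 0.3121]
 [0.6036 0.2728]
 [0.5844 0.3538]]
yaw 12.13261758918222 len 0.18920482346336032 ctr [0.50151217 0.29341777]
origin [0.49701256 0.29245045] knob pred [0.4500847  0.28236204] knob px [[0.45418034 0.28175194]]
0 [[252.11515284 154.37421614]]
0.06 [[252.00123292 156.6767426 ]]
0.12 [[251.89113255 159.65146901]]
[([237.0, 148.4, 261.9, 282.1], 0.96)]
```

Run:
```python
from h import *
k=cal("wrist");print(unproj(k,[[250.5,159]],.096))
plan((.4515,.2825,.095),102)
P=lambda b:np.array([80-128*np.cos(b)+8*np.sin(b),76+128*np.sin(b)+8*np.cos(b)])
b=np.linspace(.1,1.6,16); p=np.array([P(x) for x in b]); d=np.diff(p,axis=0)
for x,r in zip(b[1:],d): print(round(x,1),(-r).round(1))
```

```text
[[0.45220508 0.28156594]]
t 5.47 tcp [0.4804 0.292  0.2739] q6 -1.27 turn [-0.    -0.    -0.009] shift tool-now mm [ 30.2  -3.6 124.9] shift in tool-after [ 30.2  -3.3 124.9]
0.2 [ -2.7 -12.5]
0.3 [ -3.9 -12.2]
0.4 [ -5.1 -11.7]
0.5 [ -6.3 -11.2]
0.6 [ -7.4 -10.5]
0.7 [-8.4 -9.7]
0.8 [-9.3 -8.8]
0.9 [-10.1  -7.8]
1.0 [-10.9  -6.8]
1.1 [-11.5  -5.7]
1.2 [-12.   -4.5]
1.3 [-12.4  -3.3]
1.4 [-12.7  -2. ]
1.5 [-12.8  -0.7]
1.6 [-12.8   0.5]
```

Call:
step_arm:
  targets:
    - [[0, 0, -0.009], [30, -3.5, 25], 50]
    - [[0, 0, 0], [0, 0, 35], 50]
    - [[0, 0, 0], [0, 0, 35], 50]
    - [[0, 0, 0], [0, 0, 30], 50]
    - [[0, 0, 0], [0, 0, 0], 50]

```text
time: 5.88
tool_pos: [0.4473, 0.2801, 0.1425]
tcp_rot: [0.328, -3.113, 0.008]
wrist_force: [-1.8, -1.1, -1.4]
width: 0.588
grip_force: 0.0
```

Call:
step_arm:
  targets:
    - [[0, 0, 0], [0, 0, 0], 14]
    - [[0, 0, 0], [0, 0, 0], 14]
    - [[0, 0, 0], [0, 0, 0], 14]
    - [[0, 0, 0], [0, 0, 0], 14]
    - [[0, 0, 0], [0, 0, 0], 14]
  grip_force: 30

```text
time: 6.3
tool_pos: [0.4534, 0.2815, 0.1512]
tcp_rot: [-0.331, 3.121, -0.004]
wrist_force: [1.5, -7.6, -0.8]
width: 0.206
grip_force: 29.2
```

Call:
step_arm:
  targets:
    - [[0, 0, 0], [0, 0, 0], 14]
    - [[0, 0, 0], [0, 0, 0], 14]

```text
time: 6.47
tool_pos: [0.4534, 0.2815, 0.1513]
tcp_rot: [-0.33, 3.121, -0.003]
wrist_force: [1.6, -8.9, -0.6]
width: 0.213
grip_force: 29.2
```

Call:
step_arm:
  targets:
    - [[0, 0, 0], [-2.7, 0, -12.5], 14]
    - [[0, 0, 0], [-3.9, 0, -12.2], 14]
    - [[0, 0, 0], [-5.1, 0, -11.7], 14]
    - [[0, 0, 0], [-6.3, 0, -11.2], 14]
    - [[0, 0, 0], [-7.4, 0, -10.5], 14]

```text
time: 6.88
tool_pos: [0.4783, 0.2868, 0.21]
tcp_rot: [-0.33, 3.12, -0.003]
wrist_force: [3.2, -5.3, -3.8]
width: 0.207
grip_force: 29.3
```

Call:
step_arm:
  targets:
    - [[0, 0, 0], [-8.4, 0, -9.7], 14]
    - [[0, 0, 0], [-9.3, 0, -8.8], 14]
    - [[0, 0, 0], [-10.1, 0, -7.8], 14]
    - [[0, 0, 0], [-10.9, 0, -6.8], 14]
    - [[0, 0, 0], [-11.5, 0, -5.7], 14]

```text
time: 7.3
tool_pos: [0.527, 0.2975, 0.2489]
tcp_rot: [-0.329, 3.121, -0.002]
wrist_force: [0.6, -3.1, -3.9]
width: 0.209
grip_force: 29.3
```

Call:
step_arm:
  targets:
    - [[0, 0, 0], [-12, 0, -4.5], 14]
    - [[0, 0, 0], [-12.4, 0, -3.3], 14]
    - [[0, 0, 0], [-12.7, 0, -2], 14]
    - [[0, 0, 0], [-12.8, 0, -0.7], 14]
    - [[0, 0, 0], [-12.8, 0, 0.5], 14]

```text
time: 7.72
tool_pos: [0.5887, 0.3109, 0.2595]
tcp_rot: [-0.329, 3.121, -0.001]
wrist_force: [-0.7, -3.0, -0.3]
width: 0.21
grip_force: 29.7
```

Call:
step_arm:
  targets:
    - [[0, 0, 0], [0, 0, 0], 14]
    - [[0, 0, 0], [0, 0, 0], 14]

```text
time: 7.88
tool_pos: [0.5889, 0.311, 0.2592]
tcp_rot: [-0.328, 3.119, -0.0]
wrist_force: [1.2, -4.0, 6.1]
width: 0.211
grip_force: 30.1
```

Call:
step_arm:
  targets:
    - [[0, 0, 0], [0, 0, 0], 50]
    - [[0, 0, 0], [0, 0, 0], 50]
    - [[0, 0, 0], [0, 0, -15], 50]
    - [[0, 0, 0], [0, 0, -25], 50]
    - [[0, 0, 0], [0, 0, -10], 50]

```text
time: 8.3
tool_pos: [0.587, 0.3124, 0.3088]
tcp_rot: [-0.33, 3.121, 0.003]
wrist_force: [0.9, 0.5, 1.1]
width: 0.585
grip_force: 0.0
```

Call:
step_arm:
  targets:
    - [[0, 0, 0], [35, 0, 0], 50]
    - [[0, 0, 0], [35, 0, 0], 50]
    - [[0, 0, 0], [35, 0, 20], 50]
    - [[0, 0, 0], [0, 0, 20], 50]
    - [[0, 0, 0], [0, 0, 0], 50]

```text
time: 8.72
tool_pos: [0.4798, 0.2883, 0.2615]
tcp_rot: [0.331, -3.117, 0.003]
wrist_force: [-0.4, -1.0, -0.7]
width: 0.583
grip_force: 0.0
```

Run:
```python
from h import *
im=read_camera("wrist"); k=cal("wrist"); cv2.imwrite("pics/w2.png",im[:,:,::-1])
for q,z in (("slim",.045),("dock",0)): print(q,[(np.round(r["at"]),unproj(k,[r["at"][::-1]],z).round(4).tolist(),round(r["score"],2)) for r in tip_of("wrist",q)[:3]])
for q,z in (("slim",.045),("dock",.008)):
  for r in cut_out("wrist",q)[:2]: print(q,r["score"],r["extent"],axis(k,r["region"],z))
plan((.492,.2905,.046),102)
```

```text
slim [(array([203., 256.]), [[0.5031, 0.293]], 0.91)]
dock [(array([188., 256.]), [[0.5006, 0.2923]], 0.62)]
slim 0.72 [245.6, 145.0, 267.2, 256.9] (array([0.506 , 0.2932]), np.float64(-167.7), np.float64(0.1222))
dock 0.8 [217.3, 108.6, 295.7, 336.4] (array([0.5535, 0.3035]), np.float64(-167.9), np.float64(0.2897))
t 8.97 tcp [0.486  0.2904 0.2677] q6 -1.29 turn [0.001 0.003 0.001] shift tool-now mm [ -5.3  -1.3 167.8] shift in tool-after [ -5.8  -1.1 167.7]
```

View pics/w2.png

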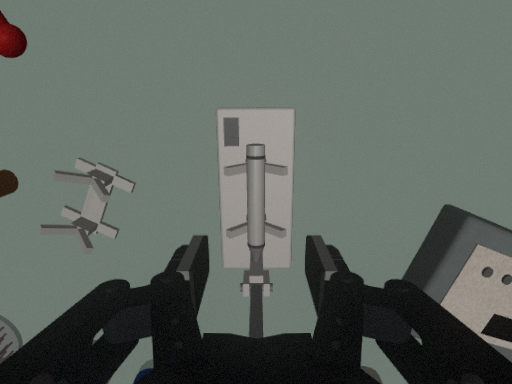

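Run:
```python
from h import *
plan((.5025,.2935,.045),102)
read_camera("wrist"); k=cal("wrist")
for q,z in (("rest_spare",0),): print(q,[(np.round(r["at"]),unproj(k,[r["at"][::-1]],z).round(4).tolist(),round(r["score"],2)) for r in tip_of("wrist",q)[:3]])
# spare V supports: tops corners from the picture (approx ends of foot)
```

```text
t 8.97 tcp [0.486  0.2904 0.2677] q6 -1.29 turn [0.001 0.003 0.001] shift tool-now mm [-16.2  -0.6 168.8] shift in tool-after [-16.7  -0.4 168.7]
rest_spare [(array([191.,  98.]), [[0.55, 0.1109]], 0.76)]
```

Call:
step_arm:
  targets:
    - [[0, 0, 0], [-16.5, -0.5, 10], 45]
    - [[0, 0, 0], [0, 0, 40], 45]
    - [[0, 0, 0], [0, 0, 40], 45]
    - [[0, 0, 0], [0, 0, 40], 45]
    - [[0, 0, 0], [0, 0, 30], 45]

```text
time: 9.48
tool_pos: [0.5006, 0.2922, 0.1034]
tcp_rot: [0.329, -3.123, 0.001]
wrist_force: [0.2, 0.2, -0.5]
width: 0.524
grip_force: 0.0
```

Call:
step_arm:
  targets:
    - [[0, 0, 0], [0, 0, 8], 45]
    - [[0, 0, 0], [0, 0, 0], 45]
    - [[0, 0, 0], [0, 0, 0], 10]
    - [[0, 0, 0], [0, 0, 0], 10]
    - [[0, 0, 0], [0, 0, 0], 10]
  grip_force: 40

```text
time: 9.9
tool_pos: [0.5031, 0.2922, 0.1011]
tcp_rot: [-0.331, 3.119, -0.002]
wrist_force: [2.4, -6.0, 0.7]
width: 0.18
grip_force: 38.9
```

Call:
step_arm:
  targets:
    - [[0, 0, 0], [0, 0, 0], 10]
    - [[0, 0, 0], [0, 0, 0], 10]
    - [[0, 0, 0], [0, 0, 0], 10]

```text
time: 10.15
tool_pos: [0.5031, 0.2922, 0.1011]
tcp_rot: [-0.33, 3.118, -0.001]
wrist_force: [2.1, -5.2, 1.7]
width: 0.181
grip_force: 38.9
```

Call:
step_arm:
  targets:
    - [[0, 0, 0], [0, 0, -15], 10]
    - [[0, 0, 0], [0, 0, -30], 10]
    - [[0, 0, 0], [0, 0, -35], 10]
    - [[0, 0, 0], [0, 0, -35], 10]
    - [[0, 0, 0], [0, 0, -10], 10]

```text
time: 10.57
tool_pos: [0.5042, 0.2944, 0.2322]
tcp_rot: [-0.328, 3.111, 0.008]
wrist_force: [1.9, 0.8, -0.4]
width: 0.18
grip_force: 39.2
```

Run:
```python
from h import *
plan((.55,.111,.18),79)
```

```text
t 10.57 tcp [0.5042 0.2944 0.2322] q6 -1.3 turn [0.007 0.013 0.402] shift tool-now mm [  -6.5 -188.9   -2.5] shift in tool-after [ -79.9 -171.3   -1.8]
```

Call:
step_arm:
  targets:
    - [[0, 0, 0.1], [0, 0, 0], 10]
    - [[0, 0, 0.1], [0, 0, 0], 10]
    - [[0, 0, 0.1], [0, 0, 0], 10]
    - [[0, 0, 0.1], [0, 0, 0], 10]
    - [[0, 0, 0], [-16, -34.3, 0], 10]

```text
time: 10.98
tool_pos: [0.5097, 0.2602, 0.2248]
tcp_rot: [0.298, 3.125, 0.008]
wrist_force: [1.0, -0.7, -1.8]
width: 0.185
grip_force: 39.4
```

Call:
step_arm:
  targets:
    - [[0, 0, 0], [-16, -34.3, 0], 10]
    - [[0, 0, 0], [-16, -34.3, 0], 10]
    - [[0, 0, 0], [-16, -34.3, 0], 10]
    - [[0, 0, 0], [-16, -34.3, 0], 10]
    - [[0, 0, 0], [0, 0, 0], 10]

```text
time: 11.4
tool_pos: [0.5487, 0.1034, 0.2246]
tcp_rot: [0.304, 3.122, -0.004]
wrist_force: [0.3, 0.2, -1.5]
width: 0.186
grip_force: 39.5
```

Run:
```python
from h import *
im=read_camera("wrist"); k=cal("wrist"); cv2.imwrite("pics/w3.png",im[:,:,::-1])
for q,z in (("rest_spare",0),("rest_round",0),("dropper",0)): print(q,[(np.round(r["at"]),unproj(k,[r["at"][::-1]],z).round(4).tolist(),round(r["score"],2)) for r in tip_of("wrist",q)[:3]])
for r in cut_out("wrist","rest_spare")[:2]: print(r["score"],r["extent"],axis(k,r["region"],.03))
plan((.55,.111,.047),79)
```

```text
rest_spare [(array([231.,  79.]), [[0.5664, -0.0965]], 0.57)]
rest_round [(array([229.,  81.]), [[0.5655, -0.0936]], 0.73)]
dropper [(array([199., 157.]), [[0.5482, 0.0006]], 0.61)]
0.74 [228.9, 139.5, 304.9, 235.2] (array([0.5533, 0.1253]), np.float64(163.7), np.float64(0.0892))
t 11.65 tcp [0.5467 0.1099 0.2234] q6 -1.23 turn [0.001 0.001 0.003] shift tool-now mm [ -2.9   1.6 122.5] shift in tool-after [ -3.    1.7 122.4]
```

View pics/w3.png

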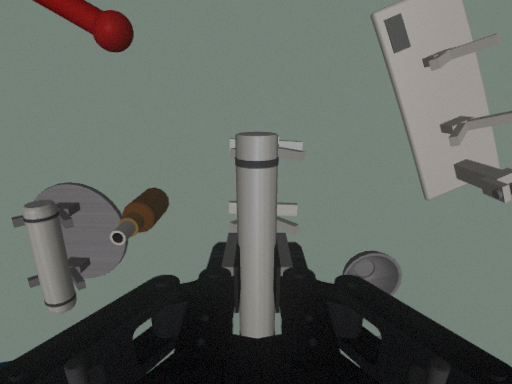

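The held slim covers the middle of the view. The spare's foot bars run (230,145)–(302,146) and (229,208)–(297,209), and the dropper and round rest are at left.

Run:
```python
from h import *
k=cal("wrist")
p=unproj(k,[[230,144],[302,146],[229,208],[297,209]],.006); print(p)
a=p[2:].mean(0)-p[:2].mean(0); print(p.mean(0),np.linalg.norm(a),np.degrees(np.arctan2(a[1],a[0])))
p=unproj(k,[[230,155],[304,157],[230,222],[298,228]],.057); print(p)
a=p[2:].mean(0)-p[:2].mean(0); print(p.mean(0),np.linalg.norm(a),np.degrees(np.arctan2(a[1],a[0])))
```

```text
[[0.50554635 0.09218597]
 [0.52039434 0.15945043]
 [0.56859976 0.07738052]
 [0.58275576 0.1450202 ]]
[0.54432405 0.11850928] 0.06438867557013214 -13.121983131009726
[[0.50841321 0.09596362]
 [0.52106693 0.15338471]
 [0.56419374 0.08375337]
 [0.58059447 0.13952672]]
[0.54356709 0.11815711] 0.05910901842374045 -12.7389831147346
```

Run:
```python
from h import *
plan((.545,.117,.048),77)
```

```text
t 11.65 tcp [0.5467 0.1099 0.2234] q6 -1.23 turn [0.001 0.001 0.038] shift tool-now mm [  3.1   6.5 121.5] shift in tool-after [  3.3   6.5 121.4]
```

Call:
step_arm:
  targets:
    - [[0, 0, 0.038], [3, 6.5, 20], 10]
    - [[0, 0, 0], [0, 0, 35], 10]
    - [[0, 0, 0], [0, 0, 30], 10]
    - [[0, 0, 0], [0, 0, 20], 10]
    - [[0, 0, 0], [0, 0, 8], 10]

```text
time: 12.07
tool_pos: [0.542, 0.1172, 0.1062]
tcp_rot: [-0.352, -3.116, 0.002]
wrist_force: [-4.0, -0.7, 0.8]
width: 0.182
grip_force: 39.9
```

Call:
step_arm:
  targets:
    - [[0, 0, 0], [0, 0, 4], 10]
    - [[0, 0, 0], [0, 0, 4], 10]
    - [[0, 0, 0], [0, 0, 0], 10]

```text
time: 12.32
tool_pos: [0.543, 0.1156, 0.1039]
tcp_rot: [-0.352, -3.116, 0.006]
wrist_force: [-12.7, -6.7, 14.2]
width: 0.184
grip_force: 41.1
```

Run:
```python
from h import *
plan((.545,.117,.047),77); print(read_state()["wrist_force"])
```

```text
t 12.32 tcp [0.543  0.1156 0.1039] q6 -1.18 turn [-0.004 -0.005  0.002] shift tool-now mm [-1.6  1.8  2.9] shift in tool-after [-1.6  1.8  2.9]
[-12.67925254  -6.67134198  14.17954459]
```

Call:
step_arm:
  targets:
    - [[0, 0, 0], [2, -2.5, -3], 10]
    - [[0, 0, 0], [0, 0, 0], 10]
    - [[0, 0, 0], [0, 0, 2], 10]
    - [[0, 0, 0], [0, 0, 0], 10]

```text
time: 12.65
tool_pos: [0.5438, 0.1145, 0.1038]
tcp_rot: [0.356, 3.118, 0.001]
wrist_force: [-0.3, -0.6, 1.1]
width: 0.184
grip_force: 39.8
```

Run:
```python
from h import *
s=read_state(); print(s["tool_pos"],s["wrist_force"],s["torque"])
im=read_camera("wrist"); k=cal("wrist"); cv2.imwrite("pics/w4.png",im[:,:,::-1])
```

```text
[0.54376538 0.1145151  0.10380319] [-0.27320324 -0.5569437   1.08865593] [-0.10004084 -0.15200003 -0.03810182]
```

View pics/w4.png

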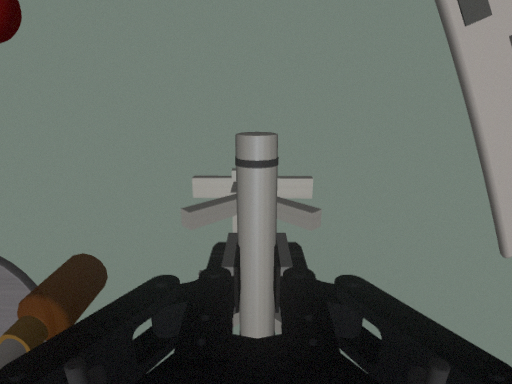

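Call:
step_arm:
  targets:
    - [[0, 0, 0], [0, -2.5, 0], 10]
    - [[0, 0, 0], [0, 0, 2], 10]
    - [[0, 0, 0], [0, 0, 2], 10]
    - [[0, 0, 0], [0, 0, 0], 10]
    - [[0, 0, 0], [0, 0, 0], 10]

```text
time: 13.12
tool_pos: [0.5425, 0.112, 0.1008]
tcp_rot: [0.358, 3.121, 0.002]
wrist_force: [-5.8, 2.2, 14.9]
width: 0.183
grip_force: 41.2
```

Run:
```python
from h import *
s=read_state(); print(s["tool_pos"],s["wrist_force"],s["torque"])
k=cal("wrist")
# fit rest pose from w4 points: front foot bar edges mid + V
print(unproj(k,[[192,187],[313,187]],.006),unproj(k,[[182,212],[320,212]],.057))
```

```text
[0.54246816 0.11199333 0.10079657] [-5.84302295  2.22440383 14.94508527] [ 0.08510036  0.88199117 -0.0940917 ]
[[0.50620712 0.08263655]
 [0.52195945 0.14985489]] [[0.50416547 0.08992836]
 [0.51688562 0.14423448]]
```

Call:
step_arm:
  targets:
    - [[0, 0, 0], [0, 0, -1], 40]
    - [[0, 0, 0], [0, 0, 0], 45]
    - [[0, 0, 0], [0, 0, 0], 45]
    - [[0, 0, 0], [0, 0, -20], 45]
    - [[0, 0, 0], [0, 0, -40], 60]

```text
time: 13.53
tool_pos: [0.5374, 0.1106, 0.1542]
tcp_rot: [-0.356, -3.109, 0.005]
wrist_force: [0.3, 0.3, -0.4]
width: 0.655
grip_force: 0.0
```

Call:
step_arm:
  targets:
    - [[0, 0, 0], [0, 0, -40], 60]
    - [[0, 0, 0], [0, 0, -40], 60]
    - [[0, 0, 0], [0, 0, 0], 60]

```text
time: 13.78
tool_pos: [0.5467, 0.1122, 0.2488]
tcp_rot: [0.356, 3.107, 0.006]
wrist_force: [1.6, -1.0, 1.2]
width: 0.703
grip_force: 0.0
```

Run:
```python
from h import *
plan((.572,-.1,.19),78.5); k=cal("wrist"); read_camera("wrist")
r=cut_out("wrist","slim"); print([(x["extent"],x["score"],axis(k,x["region"],.045)) for x in r[:2]])
```

```text
t 13.78 tcp [0.5467 0.1122 0.2488] q6 -1.19 turn [ 0.005  0.014 -0.027] shift tool-now mm [ -72.5 -201.     4.7] shift in tool-after [ -67.1 -202.9    4.8]
[([242.9, 110.0, 266.5, 238.6], 0.87, (array([0.5417, 0.1121]), np.float64(166.2), np.float64(0.1227)))]
```

Call:
step_arm:
  targets:
    - [[0, 0, -0.027], [0, 0, 0], 60]
    - [[0, 0, 0], [-11.2, -33.8, 1], 60]
    - [[0, 0, 0], [-11.2, -33.8, 1], 60]
    - [[0, 0, 0], [-11.2, -33.8, 1], 60]
    - [[0, 0, 0], [-11.2, -33.8, 1], 60]

```text
time: 14.3
tool_pos: [0.5574, -0.031, 0.2329]
tcp_rot: [-0.313, -3.121, 0.0]
wrist_force: [1.1, -0.9, -0.3]
width: 0.704
grip_force: 0.0
```

Call:
step_arm:
  targets:
    - [[0, 0, 0], [-11.2, -33.8, 1], 60]
    - [[0, 0, 0], [-11.2, -33.8, 0], 60]
    - [[0, 0, 0], [0, 0, 0], 60]
    - [[0, 0, 0], [0, 0, 0], 60]
    - [[0, 0, 0], [0, 0, 0], 60]

```text
time: 14.72
tool_pos: [0.5662, -0.1004, 0.2326]
tcp_rot: [-0.316, -3.122, -0.002]
wrist_force: [-0.2, 0.8, 0.7]
width: 0.705
grip_force: 0.0
```

Run:
```python
from h import *
k=cal("wrist"); im=read_camera("wrist"); cv2.imwrite("pics/w5.png",im[:,:,::-1])
for q,z in (("stout",.052),("rest_round",0.008)):
  print(q,[(np.round(r["at"]),unproj(k,[r["at"][::-1]],z if q=="stout" else 0).round(4).tolist(),round(r["score"],2)) for r in tip_of("wrist",q)[:2]])
  for r in cut_out("wrist",q)[:2]: print(r["score"],r["extent"],axis(k,r["region"],z))
plan((.572,-.1,.052),78.5)
```

```text
stout [(array([202., 256.]), [[0.5741, -0.1026]], 0.89)]
0.64 [239.0, 135.6, 277.6, 260.8] (array([ 0.575 , -0.1017]), np.float64(168.6), np.float64(0.1147))
0.37 [0.0, 132.3, 99.1, 271.4] (array([ 0.5401, -0.2892]), np.float64(-166.7), np.float64(0.138))
rest_round []
0.93 [203.7, 127.0, 314.6, 235.1] (array([ 0.5653, -0.0997]), np.float64(77.8), np.float64(0.1072))
0.73 [333.1, 131.7, 389.1, 169.5] (array([0.5593, 0.0071]), np.float64(52.7), np.float64(0.0596))
t 14.97 tcp [ 0.5672 -0.0994  0.2345] q6 -1.59 turn [ 0.    -0.001  0.002] shift tool-now mm [ -4.9   0.3 128.5] shift in tool-after [ -4.9   0.4 128.5]
```

View pics/w5.png

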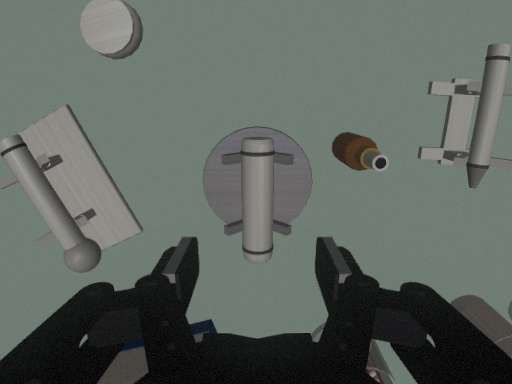

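Call:
step_arm:
  targets:
    - [[0, 0, 0], [-7.7, -0.7, 15], 58]
    - [[0, 0, 0], [0, 0, 35], 58]
    - [[0, 0, 0], [0, 0, 35], 58]
    - [[0, 0, 0], [0, 0, 30], 58]
    - [[0, 0, 0], [0, 0, 13], 58]

```text
time: 15.38
tool_pos: [0.5719, -0.1013, 0.1025]
tcp_rot: [-0.312, -3.119, -0.001]
wrist_force: [-1.2, -0.1, -0.0]
width: 0.679
grip_force: 0.0
```

Call:
step_arm:
  targets:
    - [[0, 0, 0], [0, 0, 0], 58]
    - [[0, 0, 0], [0, 0, 0], 20]
    - [[0, 0, 0], [0, 0, 0], 20]
    - [[0, 0, 0], [0, 0, 0], 20]
    - [[0, 0, 0], [0, 0, 0], 20]
  grip_force: 40

```text
time: 15.8
tool_pos: [0.577, -0.1023, 0.1096]
tcp_rot: [0.315, 3.12, 0.002]
wrist_force: [1.6, 5.6, 1.9]
width: 0.309
grip_force: 39.6
```

Call:
step_arm:
  targets:
    - [[0, 0, 0], [0, 0, 0], 20]
    - [[0, 0, 0], [0, 0, 0], 20]

```text
time: 15.97
tool_pos: [0.577, -0.1023, 0.1096]
tcp_rot: [0.315, 3.12, 0.002]
wrist_force: [0.5, 5.4, 3.1]
width: 0.312
grip_force: 39.6
```

```bash
cat > disc.py <<'E'
from h import *
# refit round base centre from saved w5 with camera model at that time: circle points by eye
E
python3 - <<'E'
from h import *
s=read_state(); print(s["tool_pos"],s["wrist_force"],s["torque"],s["width"])
E
```

```text
[ 0.57695972 -0.10229755  0.10959983] [0.52745477 5.39260567 3.09207407] [ 0.86301518 -0.1975962  -0.02786083] 0.3124147238201823
```

Call:
step_arm:
  targets:
    - [[0, 0, 0], [0, 0, -15], 20]
    - [[0, 0, 0], [0, 0, -30], 20]
    - [[0, 0, 0], [0, 0, -35], 20]
    - [[0, 0, 0], [0, 0, -35], 20]
    - [[0, 0, 0], [0, 0, -5], 20]

```text
time: 16.38
tool_pos: [0.5788, -0.1041, 0.2359]
tcp_rot: [0.313, 3.112, -0.004]
wrist_force: [2.1, -0.5, -0.1]
width: 0.312
grip_force: 39.8
```

Call:
step_arm:
  targets:
    - [[0, 0, 0], [0, 0, 0], 20]
    - [[0, 0, 0], [0, 0, 0], 20]

```text
time: 16.55
tool_pos: [0.5749, -0.1031, 0.2276]
tcp_rot: [0.315, 3.124, -0.001]
wrist_force: [-0.5, 0.4, -2.3]
width: 0.309
grip_force: 39.8
```

Run:
```python
from h import *
plan((.495,.2915,.175),102)
```

```text
t 16.55 tcp [ 0.5749 -0.1031  0.2276] q6 -1.59 turn [-0.001  0.002 -0.41 ] shift tool-now mm [157.  370.8  -1.8] shift in tool-after [ -3.9 402.6  -1.4]
```

Call:
step_arm:
  targets:
    - [[0, 0, -0.103], [0, 0, 0], 20]
    - [[0, 0, -0.103], [0, 0, 0], 20]
    - [[0, 0, -0.102], [0, 0, 0], 20]
    - [[0, 0, -0.102], [0, 0, 0], 20]
    - [[0, 0, 0], [-0.4, 36.6, 0], 20]

```text
time: 16.97
tool_pos: [0.5673, -0.0709, 0.2243]
tcp_rot: [0.329, -3.121, 0.004]
wrist_force: [1.0, 0.5, -1.2]
width: 0.312
grip_force: 39.9
```

Call:
step_arm:
  targets:
    - [[0, 0, 0], [-0.4, 36.6, 0], 20]
    - [[0, 0, 0], [-0.4, 36.6, 0], 20]
    - [[0, 0, 0], [-0.4, 36.6, 0], 20]
    - [[0, 0, 0], [-0.4, 36.6, 0], 20]
    - [[0, 0, 0], [-0.4, 36.6, 0], 20]

```text
time: 17.38
tool_pos: [0.5293, 0.1135, 0.224]
tcp_rot: [0.327, -3.12, 0.001]
wrist_force: [1.1, -0.1, -1.8]
width: 0.314
grip_force: 39.9
```

Call:
step_arm:
  targets:
    - [[0, 0, 0], [-0.4, 36.6, 0], 20]
    - [[0, 0, 0], [-0.4, 36.6, 0], 20]
    - [[0, 0, 0], [-0.4, 36.6, 0], 20]
    - [[0, 0, 0], [-0.4, 36.6, 0], 20]
    - [[0, 0, 0], [-0.4, 36.6, 0], 20]

```text
time: 17.8
tool_pos: [0.4934, 0.2927, 0.2239]
tcp_rot: [0.328, -3.12, 0.003]
wrist_force: [1.5, 0.2, -1.9]
width: 0.314
grip_force: 39.9
```

Call:
step_arm:
  targets:
    - [[0, 0, 0], [0, 0, 0], 20]
    - [[0, 0, 0], [0, 0, 0], 20]
    - [[0, 0, 0], [0, 0, 0], 20]

```text
time: 18.05
tool_pos: [0.4943, 0.2911, 0.2245]
tcp_rot: [0.329, -3.121, 0.004]
wrist_force: [0.2, 0.1, -1.8]
width: 0.312
grip_force: 40.0
```

Run:
```python
from h import *
plan((.501,.293,.056),102)
k=cal("wrist"); im=read_camera("wrist"); cv2.imwrite("pics/w6.png",im[:,:,::-1])
for q,z in (("stout",.175),("dock",0.0)):
  print(q,[(np.round(r["at"]),unproj(k,[r["at"][::-1]],z).round(4).tolist(),round(r["score"],2)) for r in tip_of("wrist",q)[:2]])
```

```text
t 18.05 tcp [0.4943 0.2911 0.2245] q6 -1.29 turn [-0.002 -0.004  0.001] shift tool-now mm [ -7.4   0.7 114.5] shift in tool-after [ -6.9   0.5 114.5]
stout [(array([253., 257.]), [[0.4835, 0.2895]], 0.75)]
dock []
```

View pics/w6.png

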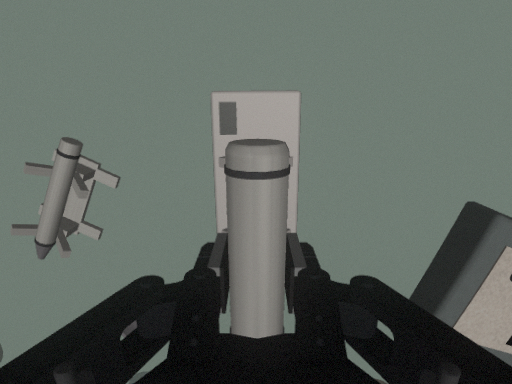

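Run:
```python
from h import *
k=cal("wrist")
p=unproj(k,[[211,92],[299,91]],.008); m=p.mean(0); e=p[1]-p[0]; yaw=np.degrees(np.arctan2(e[1],e[0]))-90; n=np.array([np.cos(np.radians(12)),np.sin(np.radians(12))])
print(p,np.linalg.norm(e),yaw,"origin",m+.09*n)
p=unproj(k,[[219,161],[293,161]],.057); print(p,np.linalg.norm(p[1]-p[0]),p.mean(0)+.032*n)
p=unproj(k,[[214.5,233],[298,231]],.008); print(np.linalg.norm(p[1]-p[0]),p.mean(0))
```

```text
[[0.42045148 0.23212183]
 [0.40305963 0.31096862]] 0.08074213783175933 12.438994403577937 origin [0.49978884 0.29025728]
[[0.47216355 0.25478986]
 [0.45993687 0.31315289]] 0.05962998371416482 [0.49735093 0.29062455]
0.08716340383318913 [0.54817298 0.30120724]
```

Call:
step_arm:
  targets:
    - [[0, 0, 0], [-8.3, 0.3, 20], 20]
    - [[0, 0, 0], [0, 0, 35], 20]
    - [[0, 0, 0], [0, 0, 30], 20]
    - [[0, 0, 0], [0, 0, 18], 20]
    - [[0, 0, 0], [0, 0, 3], 20]

```text
time: 18.62
tool_pos: [0.501, 0.2909, 0.1161]
tcp_rot: [0.324, -3.117, 0.005]
wrist_force: [-0.9, -0.5, -1.9]
width: 0.31
grip_force: 40.1
```

Call:
step_arm:
  targets:
    - [[0, 0, 0], [0, 0, 0], 20]
    - [[0, 0, 0], [0, 0, 0], 20]
    - [[0, 0, 0], [0, 0, 2.5], 20]
    - [[0, 0, 0], [0, 0, 2.5], 20]
    - [[0, 0, 0], [0, 0, 0], 20]

```text
time: 19.03
tool_pos: [0.5042, 0.2942, 0.1168]
tcp_rot: [-0.328, 3.123, 0.001]
wrist_force: [-1.1, -0.3, -1.1]
width: 0.312
grip_force: 40.1
```

Call:
step_arm:
  targets:
    - [[0, 0, 0], [1.5, -1.5, 2.5], 20]
    - [[0, 0, 0], [0, 0, 2.5], 20]
    - [[0, 0, 0], [0, 0, 2], 20]
    - [[0, 0, 0], [0, 0, 0], 20]
    - [[0, 0, 0], [0, 0, 0], 20]

```text
time: 19.45
tool_pos: [0.5024, 0.292, 0.1097]
tcp_rot: [0.329, -3.124, 0.001]
wrist_force: [-2.2, -2.2, 4.9]
width: 0.311
grip_force: 40.7
```

Call:
step_arm:
  targets:
    - [[0, 0, 0], [0, 0, 0], 55]
    - [[0, 0, 0], [0, 0, 0], 55]
    - [[0, 0, 0], [0, 0, 0], 55]
    - [[0, 0, 0], [0, 0, -20], 55]
    - [[0, 0, 0], [0, 0, -40], 55]

```text
time: 19.87
tool_pos: [0.4985, 0.2902, 0.1634]
tcp_rot: [0.327, -3.113, 0.007]
wrist_force: [0.4, -0.2, -0.4]
width: 0.642
grip_force: 0.0
```

Call:
step_arm:
  targets:
    - [[0, 0, 0], [0, 0, -40], 55]
    - [[0, 0, 0], [0, 0, -40], 55]
    - [[0, 0, 0], [0, 0, -40], 55]
    - [[0, 0, 0], [0, 0, -20], 55]
    - [[0, 0, 0], [0, 0, 0], 55]

```text
time: 20.28
tool_pos: [0.5051, 0.2936, 0.3164]
tcp_rot: [-0.327, 3.113, 0.007]
wrist_force: [0.1, 0.3, 0.3]
width: 0.646
grip_force: 0.0
```

Call:
step_arm:
  targets:
    - [[0, 0, 0], [0, 0, 0], 55]
    - [[0, 0, 0], [0, 0, 0], 55]

```text
time: 20.45
tool_pos: [0.5018, 0.2918, 0.3075]
tcp_rot: [0.328, -3.123, 0.001]
wrist_force: [0.1, -0.5, -0.1]
width: 0.644
grip_force: 0.0
```

Run:
```python
from h import *
plan((.5889,.311,.2052),102)
k=cal("wrist"); im=read_camera("wrist"); cv2.imwrite("pics/w7.png",im[:,:,::-1])
for q,z in (("stout",.052),("dock",0.0),("bar_knob",.204)):
  print(q,[(np.round(r["at"]),unproj(k,[r["at"][::-1]],z).round(4).tolist(),round(r["score"],2)) for r in tip_of("wrist",q)[:2]])
for r in cut_out("wrist","stout")[:2]: print(r["score"],r["extent"],axis(k,r["region"],.052))
```

```text
t 20.45 tcp [0.5018 0.2918 0.3075] q6 -1.3 turn [-0.    -0.002 -0.   ] shift tool-now mm [-89.3   0.7  48.1] shift in tool-after [-89.2   0.6  48.3]
stout [(array([171., 258.]), [[0.4986, 0.2926]], 0.69), (array([154.,  32.]), [[0.5317, 0.0364]], 0.53)]
dock [(array([159., 256.]), [[0.4953, 0.2905]], 0.57)]
bar_knob [(array([330., 259.]), [[0.5792, 0.3101]], 0.78)]
0.71 [241.1, 120.7, 275.3, 220.3] (array([0.4999, 0.2916]), np.float64(-167.8), np.float64(0.1122))
```

View pics/w7.png

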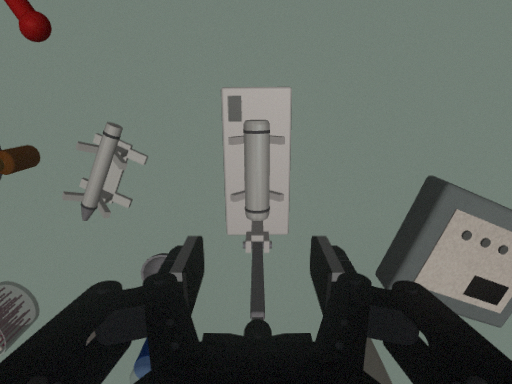

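Call:
step_arm:
  targets:
    - [[0, 0, 0], [-30, 0.2, 0], 55]
    - [[0, 0, 0], [-30, 0.2, 0], 55]
    - [[0, 0, 0], [-26, 0.2, 0], 55]
    - [[0, 0, 0], [0, 0, 0], 55]
    - [[0, 0, 0], [0, 0, 24], 55]

```text
time: 21.12
tool_pos: [0.5897, 0.3117, 0.2889]
tcp_rot: [-0.326, 3.117, 0.004]
wrist_force: [0.1, 0.3, 1.2]
width: 0.64
grip_force: 0.0
```

Call:
step_arm:
  targets:
    - [[0, 0, 0], [0, 0, 24], 55]
    - [[0, 0, 0], [0, 0, 0], 55]
    - [[0, 0, 0], [0, 0, 0], 14]
    - [[0, 0, 0], [0, 0, 0], 14]
    - [[0, 0, 0], [0, 0, 0], 14]
  grip_force: 30

```text
time: 21.53
tool_pos: [0.5869, 0.3108, 0.2626]
tcp_rot: [-0.328, 3.122, 0.001]
wrist_force: [1.6, -7.1, -0.9]
width: 0.225
grip_force: 5.1
```

Call:
step_arm:
  targets:
    - [[0, 0, 0], [0, 0, 0], 14]
    - [[0, 0, 0], [0, 0, 0], 14]
    - [[0, 0, 0], [0, 0, 0], 14]

```text
time: 21.78
tool_pos: [0.5871, 0.3105, 0.2627]
tcp_rot: [-0.328, 3.122, 0.001]
wrist_force: [0.7, -3.1, 4.1]
width: 0.208
grip_force: 29.4
```

Call:
step_arm:
  targets:
    - [[0, 0, 0], [12.8, 0, -0.5], 14]
    - [[0, 0, 0], [12.8, 0, 0.7], 14]
    - [[0, 0, 0], [12.7, 0, 2], 14]
    - [[0, 0, 0], [12.4, 0, 3.3], 14]
    - [[0, 0, 0], [12, 0, 4.5], 14]

```text
time: 22.2
tool_pos: [0.5255, 0.2971, 0.252]
tcp_rot: [-0.328, 3.121, -0.001]
wrist_force: [2.6, -3.8, 0.1]
width: 0.21
grip_force: 29.4
```

Call:
step_arm:
  targets:
    - [[0, 0, 0], [11.5, 0, 5.7], 14]
    - [[0, 0, 0], [10.9, 0, 6.8], 14]
    - [[0, 0, 0], [10.1, 0, 7.8], 14]
    - [[0, 0, 0], [9.3, 0, 8.8], 14]
    - [[0, 0, 0], [8.4, 0, 9.7], 14]

```text
time: 22.62
tool_pos: [0.4759, 0.2863, 0.2128]
tcp_rot: [-0.328, 3.123, -0.002]
wrist_force: [0.8, -4.7, 2.2]
width: 0.205
grip_force: 30.3
```

Call:
step_arm:
  targets:
    - [[0, 0, 0], [7.4, 0, 10.5], 14]
    - [[0, 0, 0], [6.3, 0, 11.2], 14]
    - [[0, 0, 0], [5.1, 0, 11.7], 14]
    - [[0, 0, 0], [3.9, 0, 12.2], 14]
    - [[0, 0, 0], [2.7, 0, 12.5], 14]

```text
time: 23.03
tool_pos: [0.4506, 0.2807, 0.1537]
tcp_rot: [0.329, -3.124, 0.003]
wrist_force: [1.2, -5.8, 1.1]
width: 0.209
grip_force: 31.0
```

Call:
step_arm:
  targets:
    - [[0, 0, 0], [0.8, 0, 6], 14]
    - [[0, 0, 0], [0.4, 0, 4.2], 14]
    - [[0, 0, 0], [0, 0, 0], 14]
    - [[0, 0, 0], [0, 0, 0], 14]

```text
time: 23.37
tool_pos: [0.4493, 0.2805, 0.1432]
tcp_rot: [0.328, -3.122, 0.004]
wrist_force: [-1.2, -6.3, 0.3]
width: 0.208
grip_force: 31.0
```

Call:
step_arm:
  targets:
    - [[0, 0, 0], [0, 0, 2], 14]
    - [[0, 0, 0], [0, 0, 2], 14]
    - [[0, 0, 0], [0, 0, 0], 14]
    - [[0, 0, 0], [0, 0, 0], 14]

```text
time: 23.7
tool_pos: [0.4491, 0.2804, 0.1395]
tcp_rot: [0.328, -3.122, 0.004]
wrist_force: [-2.1, -7.0, 0.3]
width: 0.209
grip_force: 31.2
```

Call:
step_arm:
  targets:
    - [[0, 0, 0], [0, 0, 0], 45]
    - [[0, 0, 0], [0, 0, 0], 45]
    - [[0, 0, 0], [0, 0, -15], 45]
    - [[0, 0, 0], [0, 0, -40], 60]
    - [[0, 0, 0], [0, 0, -40], 60]

```text
time: 24.12
tool_pos: [0.4485, 0.2814, 0.2339]
tcp_rot: [0.328, -3.12, 0.001]
wrist_force: [1.7, 0.8, 0.5]
width: 0.699
grip_force: 0.0
```

Call:
step_arm:
  targets:
    - [[0, 0, 0], [0, 0, 0], 60]
    - [[0, 0, 0], [0, 0, 0], 60]

```text
time: 24.28
tool_pos: [0.4522, 0.2834, 0.239]
tcp_rot: [-0.327, 3.116, 0.007]
wrist_force: [-0.8, 0.3, -0.1]
width: 0.701
grip_force: 0.0
```

Run:
```python
from h import *
plan((.53,-.3,.19),103.5)
k=cal("wrist"); im=read_camera("wrist"); 
for q,z in (("bar_knob",.084),): print(q,[(np.round(r["at"]),unproj(k,[r["at"][::-1]],z).round(4).tolist(),round(r["score"],2)) for r in tip_of("wrist",q)[:2]])
```

```text
t 24.28 tcp [0.4522 0.2834 0.239 ] q6 -1.27 turn [ 0.003  0.009 -0.026] shift tool-now mm [  45.  -586.8   -7.4] shift in tool-after [  60.5 -585.4   -5. ]
bar_knob [(array([197., 256.]), [[0.4496, 0.2835]], 0.63)]
```

Call:
step_arm:
  targets:
    - [[0, 0, 0], [3, -39.1, 0], 60]
    - [[0, 0, 0], [3, -39.1, 0], 60]
    - [[0, 0, 0], [3, -39.1, 0], 60]
    - [[0, 0, 0], [3, -39.1, 0], 60]
    - [[0, 0, 0], [3, -39.1, 0], 60]

```text
time: 24.8
tool_pos: [0.4745, 0.0857, 0.2326]
tcp_rot: [0.329, -3.121, -0.0]
wrist_force: [0.2, -0.4, -0.4]
width: 0.707
grip_force: 0.0
```

Call:
step_arm:
  targets:
    - [[0, 0, 0], [3, -39.1, 0], 60]
    - [[0, 0, 0], [3, -39.1, 0], 60]
    - [[0, 0, 0], [3, -39.1, 0], 60]
    - [[0, 0, 0], [3, -39.1, 0], 60]
    - [[0, 0, 0], [3, -39.1, 0], 60]

```text
time: 25.22
tool_pos: [0.5005, -0.1086, 0.2326]
tcp_rot: [0.327, -3.122, -0.003]
wrist_force: [0.8, 0.8, 0.1]
width: 0.703
grip_force: 0.0
```

Call:
step_arm:
  targets:
    - [[0, 0, 0], [3, -39.1, 0], 60]
    - [[0, 0, 0], [3, -39.1, 0], 60]
    - [[0, 0, 0], [3, -39.1, 0], 60]
    - [[0, 0, 0], [3, -39.1, 0], 60]
    - [[0, 0, -0.026], [3, -39.1, 0], 60]

```text
time: 25.63
tool_pos: [0.5266, -0.3027, 0.2321]
tcp_rot: [0.368, -3.117, -0.004]
wrist_force: [0.3, 0.8, 0.2]
width: 0.699
grip_force: 0.0
```

Call:
step_arm:
  targets:
    - [[0, 0, 0], [0, 0, 0], 60]
    - [[0, 0, 0], [0, 0, 0], 60]
    - [[0, 0, 0], [0, 0, 0], 60]
    - [[0, 0, 0], [0, 0, 0], 60]

```text
time: 25.97
tool_pos: [0.527, -0.2999, 0.2332]
tcp_rot: [0.369, -3.118, -0.004]
wrist_force: [-0.4, -0.3, -0.6]
width: 0.702
grip_force: 0.0
```

Run:
```python
from h import *
plan((.53,-.3,.048),103.5)
k=cal("wrist"); im=read_camera("wrist"); cv2.imwrite("pics/w8.png",im[:,:,::-1])
for q,z in (("ballhead",.048),("rest_slab",0.0),("rest_round",0)):
  print(q,[(np.round(r["at"]),unproj(k,[r["at"][::-1]],z).round(4).tolist(),round(r["score"],2)) for r in tip_of("wrist",q)[:2]])
for r in cut_out("wrist","ballhead")[:2]: print(r["score"],r["extent"],axis(k,r["region"],.048))
```

```text
t 25.97 tcp [ 0.527  -0.2999  0.2332] q6 -2.37 turn [ 0.002 -0.002  0.   ] shift tool-now mm [ -3.1  -1.1 131.2] shift in tool-after [ -2.9  -0.8 131.2]
ballhead [(array([201., 260.]), [[0.5347, -0.2935]], 0.56)]
rest_slab [(array([188., 258.]), [[0.5362, -0.2953]], 0.68), (array([254., 494.]), [[0.5502, -0.0018]], 0.44)]
rest_round [(array([250., 416.]), [[0.5667, -0.1012]], 0.8)]
0.61 [240.7, 127.9, 277.0, 277.9] (array([ 0.5424, -0.2934]), np.float64(-166.4), np.float64(0.1413))
```

View pics/w8.png

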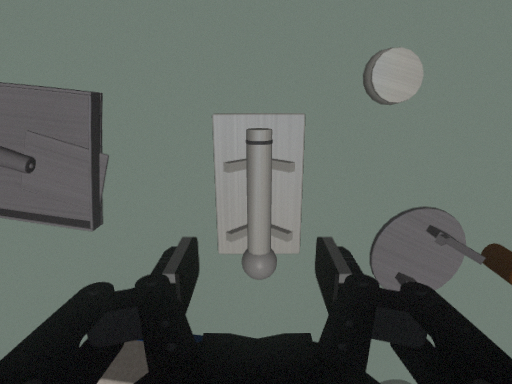

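```bash
cat >> h.py <<'E'
def shift_cal(k,s_now,pos,yaw):
    """wrist calibration for another tool-down pose"""
    K,d,R,t=k; M=Ro.from_rotvec(s_now["tcp_rot"]).as_matrix(); RT=R@M; o=M.T@(-R.T@t-s_now["tool_pos"])
    y=np.radians(yaw);Y=np.array([np.cos(y),np.sin(y),0]);Z=np.array([0,0,-1.]);T=np.c_[np.cross(Y,Z),Y,Z]
    R2=RT@T.T; return K,d,R2,-R2@(np.array(pos)+T@o)
E
python3 - <<'E'
from h import *
s=read_state();k=cal("wrist")
p=unproj(k,[[213,114],[305,113],[219,254],[300,253]],.008); a=p[2:].mean(0)-p[:2].mean(0)
print("slab",p.mean(0),np.linalg.norm(a),np.degrees(np.arctan2(a[1],a[0])))
k5=shift_cal(k,s,[.5672,-.0994,.2345],78.5)
im=cv2.imread("pics/w5.png"); th=np.linspace(0,2*np.pi,72)
g=cv2.GaussianBlur(cv2.cvtColor(im,cv2.COLOR_BGR2LAB).astype(np.float32),(3,3),0)[:,:,1:].sum(2)
# maximise colour contrast between inside and outside rings
best=[]
for x in np.arange(.555,.59,.001):
  for y in np.arange(-.115,-.085,.001):
    f=lambda r:np.array([g[int(round(v)),int(round(u))] for u,v in proj(k5,np.c_[x+r*np.cos(th),y+r*np.sin(th),0*th+.008])])
    best.append((np.median(f(.053)-f(.060)) if 0 else np.mean(np.clip(f(.053)-f(.059),-5,12)),x,y))
print(sorted(best)[-5:])
P=proj(k5,[[.5745,-.102,.052]]);print(P)
plan((.536,-.295,.048),103.5)
E
```

```text
slab [ 0.53627427 -0.2950507 ] 0.14952479895900425 13.831878939230348
[(np.float32(2.5824652), np.float64(0.5690000000000001), np.float64(-0.09999999999999999)), (np.float32(2.6623263), np.float64(0.5690000000000001), np.float64(-0.09899999999999999)), (np.float32(2.6909723), np.float64(0.5690000000000001), np.float64(-0.09799999999999999)), (np.float32(2.6927083), np.float64(0.5680000000000001), np.float64(-0.09799999999999999)), (np.float32(2.717882), np.float64(0.5680000000000001), np.float64(-0.09899999999999999))]
[[254.88230003 199.91145817]]
t 26.22 tcp [ 0.5278 -0.3004  0.2348] q6 -2.37 turn [-0.     0.     0.001] shift tool-now mm [ -9.2   3.3 132.8] shift in tool-after [ -9.2   3.3 132.8]
```

Call:
step_arm:
  targets:
    - [[0, 0, 0], [-9.5, 2.6, 16], 58]
    - [[0, 0, 0], [0, 0, 35], 58]
    - [[0, 0, 0], [0, 0, 35], 58]
    - [[0, 0, 0], [0, 0, 32], 58]
    - [[0, 0, 0], [0, 0, 12], 58]

```text
time: 26.63
tool_pos: [0.5336, -0.2944, 0.0999]
tcp_rot: [0.369, -3.114, -0.007]
wrist_force: [-1.1, 0.5, -0.8]
width: 0.682
grip_force: 0.0
```

Call:
step_arm:
  targets:
    - [[0, 0, 0], [0, 0, 0], 58]
    - [[0, 0, 0], [0, 0, 0], 15]
    - [[0, 0, 0], [0, 0, 0], 15]
    - [[0, 0, 0], [0, 0, 0], 15]
    - [[0, 0, 0], [0, 0, 0], 15]
  grip_force: 45

```text
time: 27.05
tool_pos: [0.5375, -0.2952, 0.1078]
tcp_rot: [-0.366, 3.118, 0.004]
wrist_force: [-0.7, 9.1, 7.5]
width: 0.229
grip_force: 43.7
```

Call:
step_arm:
  targets:
    - [[0, 0, 0], [0, 0, 0], 15]
    - [[0, 0, 0], [0, 0, 0], 15]
    - [[0, 0, 0], [0, 0, 0], 15]

```text
time: 27.3
tool_pos: [0.5375, -0.2952, 0.1078]
tcp_rot: [-0.367, 3.117, 0.003]
wrist_force: [-2.1, 10.0, 6.7]
width: 0.226
grip_force: 43.7
```

Call:
step_arm:
  targets:
    - [[0, 0, 0], [0, 0, -15], 15]
    - [[0, 0, 0], [0, 0, -30], 15]
    - [[0, 0, 0], [0, 0, -35], 15]
    - [[0, 0, 0], [0, 0, -35], 15]
    - [[0, 0, 0], [0, 0, 0], 15]

```text
time: 27.72
tool_pos: [0.5409, -0.2995, 0.231]
tcp_rot: [-0.367, 3.106, -0.017]
wrist_force: [1.1, -0.7, 0.4]
width: 0.228
grip_force: 44.4
```

Call:
step_arm:
  targets:
    - [[0, 0, 0.109], [0, 0, 0], 15]
    - [[0, 0, 0.109], [0, 0, 0], 15]
    - [[0, 0, 0.109], [0, 0, 0], 15]
    - [[0, 0, 0.109], [0, 0, 0], 15]
    - [[0, 0, 0], [0, 0, 0], 15]

```text
time: 28.13
tool_pos: [0.5367, -0.297, 0.2213]
tcp_rot: [0.319, 3.123, -0.002]
wrist_force: [-0.0, -0.5, -2.1]
width: 0.225
grip_force: 44.4
```

Run:
```python
from h import *
plan((.5705,-.0995,.165),78.5)
```

```text
t 28.13 tcp [ 0.5367 -0.297   0.2213] q6 -1.91 turn [-0.001  0.003 -0.003] shift tool-now mm [  6.9 200.3   2.1] shift in tool-after [  6.3 200.3   2.3]
```

Call:
step_arm:
  targets:
    - [[0, 0, 0], [1.4, 40, 0], 15]
    - [[0, 0, 0], [1.3, 40, 0], 15]
    - [[0, 0, 0], [1.3, 40, 0], 15]
    - [[0, 0, 0], [1.3, 40, 0], 15]
    - [[0, 0, 0], [1.3, 40, 0], 15]

```text
time: 28.55
tool_pos: [0.5701, -0.098, 0.2208]
tcp_rot: [0.311, 3.124, -0.0]
wrist_force: [0.5, 0.2, -2.0]
width: 0.229
grip_force: 44.5
```

Call:
step_arm:
  targets:
    - [[0, 0, 0], [0, 0, 0], 15]
    - [[0, 0, 0], [0, 0, 0], 15]
    - [[0, 0, 0], [0, 0, 0], 15]
    - [[0, 0, 0], [0, 0, 0], 15]

```text
time: 28.88
tool_pos: [0.5698, -0.1004, 0.2202]
tcp_rot: [0.314, 3.125, -0.001]
wrist_force: [-0.1, 0.7, -1.3]
width: 0.223
grip_force: 44.6
```

Run:
```python
from h import *
plan((.5705,-.0995,.056),78.5)
k=cal("wrist"); im=read_camera("wrist"); cv2.imwrite("pics/w9.png",im[:,:,::-1])
```

```text
t 28.88 tcp [ 0.5698 -0.1004  0.2202] q6 -1.59 turn [-0.     0.001  0.   ] shift tool-now mm [ -0.4   1.1 110.2] shift in tool-after [ -0.5   1.  110.2]
```

View pics/w9.png

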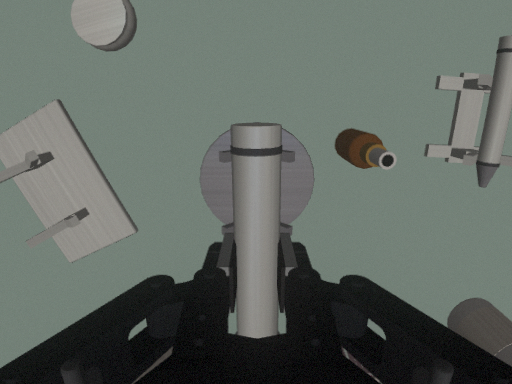

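Run:
```python
from h import *
k=cal("wrist")
p=unproj(k,[[219,155],[294,155],[222,229],[291,229]],.055); print(p, p.mean(0))
for r,c in ((180,257),): print(unproj(k,[[c,r]],.008))
for c in ([.5685,-.099],[.5705,-.1]): print(proj(k,[[c[0]-.056*np.cos(np.radians(11.5)),c[1]+.056*np.sin(np.radians(11.5)),.008]]))
```

```text
[[ 0.52921216 -0.12272865]
 [ 0.54110498 -0.06480114]
 [ 0.59115533 -0.13516762]
 [ 0.60293434 -0.07778843]] [ 0.5661017  -0.10012146]
[[ 0.5668121  -0.09979339]]
[[258.12638147 122.5090533 ]]
[[257.4965451  124.89489862]]
```

Call:
step_arm:
  targets:
    - [[0, 0, 0], [0.5, 0.5, 20], 15]
    - [[0, 0, 0], [0, 0, 35], 15]
    - [[0, 0, 0], [0, 0, 30], 15]
    - [[0, 0, 0], [0, 0, 20], 15]
    - [[0, 0, 0], [0, 0, 0], 15]

```text
time: 29.35
tool_pos: [0.5655, -0.0996, 0.1095]
tcp_rot: [-0.317, -3.116, -0.001]
wrist_force: [-0.5, -0.2, -2.7]
width: 0.228
grip_force: 44.7
```

Call:
step_arm:
  targets:
    - [[0, 0, 0], [0, 0, 0], 15]
    - [[0, 0, 0], [0, 0, 2.5], 15]
    - [[0, 0, 0], [0, 0, 2.5], 15]
    - [[0, 0, 0], [0, 0, 2], 15]
    - [[0, 0, 0], [0, 0, 0], 15]

```text
time: 29.77
tool_pos: [0.5706, -0.0994, 0.1092]
tcp_rot: [0.314, 3.122, -0.001]
wrist_force: [0.7, -2.1, -0.2]
width: 0.228
grip_force: 44.9
```

Call:
step_arm:
  targets:
    - [[0, 0, 0], [0, 0, 0], 15]

```text
time: 29.85
tool_pos: [0.5706, -0.0994, 0.1091]
tcp_rot: [0.314, 3.123, -0.001]
wrist_force: [0.4, -2.3, 1.1]
width: 0.226
grip_force: 44.9
```

Call:
step_arm:
  targets:
    - [[0, 0, 0], [0, -0.5, 2], 15]
    - [[0, 0, 0], [0, 0, 0], 15]
    - [[0, 0, 0], [0, 0, 0], 15]

```text
time: 30.1
tool_pos: [0.5707, -0.1003, 0.1081]
tcp_rot: [0.314, 3.122, -0.003]
wrist_force: [-1.0, -3.3, 7.4]
width: 0.229
grip_force: 45.6
```

Call:
step_arm:
  targets:
    - [[0, 0, 0], [0, 0, -1], 50]
    - [[0, 0, 0], [0, 0, 0], 50]
    - [[0, 0, 0], [0, 0, 0], 50]
    - [[0, 0, 0], [0, 0, -20], 50]
    - [[0, 0, 0], [0, 0, -40], 55]

```text
time: 30.52
tool_pos: [0.5647, -0.0981, 0.1611]
tcp_rot: [-0.313, -3.113, -0.003]
wrist_force: [-0.1, -0.3, -0.3]
width: 0.645
grip_force: 0.0
```

Call:
step_arm:
  targets:
    - [[0, 0, 0], [0, 0, -40], 55]
    - [[0, 0, 0], [0, 0, -40], 55]
    - [[0, 0, 0], [0, 0, 0], 55]
    - [[0, 0, 0], [0, 0, 0], 55]
    - [[0, 0, 0], [0, 0, 0], 55]

```text
time: 30.93
tool_pos: [0.5689, -0.0991, 0.2464]
tcp_rot: [-0.315, -3.126, -0.0]
wrist_force: [0.3, 0.3, -1.2]
width: 0.645
grip_force: 0.0
```

Run:
```python
from h import *
plan((.541,.112,.19),77)
k=cal("wrist"); im=read_camera("wrist"); cv2.imwrite("pics/w10.png",im[:,:,::-1])
for q,z in (("ballhead",.048),("rest_round",0.0),("slim",.045)):
  print(q,[(np.round(r["at"]),unproj(k,[r["at"][::-1]],z).round(4).tolist(),round(r["score"],2)) for r in tip_of("wrist",q)[:2]])
for q in ("ballhead","slim"):
  for r in cut_out("wrist",q)[:2]: print(q,r["score"],r["extent"],axis(k,r["region"],.048))
```

```text
t 30.93 tcp [ 0.5689 -0.0991  0.2464] q6 -1.59 turn [ 0.    -0.     0.026] shift tool-now mm [ 69.4 201.3   2.5] shift in tool-after [ 74.7 199.4   2.4]
ballhead [(array([184., 255.]), [[0.5658, -0.1]], 0.91), (array([171., 255.]), [[0.5539, -0.0976]], 0.64)]
rest_round [(array([173., 257.]), [[0.5663, -0.0984]], 0.96)]
slim []
ballhead 0.78 [238.5, 117.6, 274.2, 263.0] (array([ 0.5757, -0.1018]), np.float64(168.3), np.float64(0.141))
slim 0.75 [454.0, 41.7, 500.0, 180.3] (array([0.5407, 0.1093]), np.float64(166.6), np.float64(0.1208))
```

Call:
step_arm:
  targets:
    - [[0, 0, 0.026], [0, 0, 0], 45]
    - [[0, 0, 0], [15.4, 39.9, 0], 45]
    - [[0, 0, 0], [15.4, 39.9, 0], 45]
    - [[0, 0, 0], [15.4, 39.9, 0], 45]
    - [[0, 0, 0], [15.4, 39.9, 0], 45]

```text
time: 31.65
tool_pos: [0.545, 0.0669, 0.2459]
tcp_rot: [-0.358, -3.12, 0.0]
wrist_force: [1.7, -0.5, -0.0]
width: 0.523
grip_force: 0.0
```

Call:
step_arm:
  targets:
    - [[0, 0, 0], [15.4, 39.9, 0], 45]
    - [[0, 0, 0], [0, 0, 0], 45]
    - [[0, 0, 0], [0, 0, 0], 45]
    - [[0, 0, 0], [0, 0, 0], 45]
    - [[0, 0, 0], [0, 0, 0], 45]

```text
time: 32.07
tool_pos: [0.5399, 0.1059, 0.2462]
tcp_rot: [-0.357, -3.121, 0.001]
wrist_force: [0.2, -0.7, 0.3]
width: 0.522
grip_force: 0.0
```

Run:
```python
from h import *
k=cal("wrist"); im=read_camera("wrist"); cv2.imwrite("pics/w11.png",im[:,:,::-1])
for q,z in (("slim",.045),("rest_spare",0)):
  print(q,[(np.round(r["at"]),unproj(k,[r["at"][::-1]],z).round(4).tolist(),round(r["score"],2)) for r in tip_of("wrist",q)[:2]])
for r in cut_out("wrist","slim")[:2]: print(r["score"],r["extent"],axis(k,r["region"],.045))
plan((.5395,.112,.045),77)
```

```text
slim [(array([184., 264.]), [[0.5393, 0.1126]], 0.93)]
rest_spare [(array([180., 263.]), [[0.5466, 0.1111]], 0.86)]
0.79 [253.9, 120.3, 277.2, 246.8] (array([0.5421, 0.1122]), np.float64(166.8), np.float64(0.1224))
0.46 [34.0, 190.5, 141.3, 291.2] (array([ 0.5694, -0.0771]), np.float64(139.9), np.float64(0.1264))
t 32.27 tcp [0.5401 0.1056 0.2466] q6 -1.19 turn [-0.    -0.    -0.002] shift tool-now mm [  2.    6.1 147.6] shift in tool-after [  2.1   6.1 147.6]
```

Call:
step_arm:
  targets:
    - [[0, 0, 0], [2, 6.3, 20], 45]
    - [[0, 0, 0], [0, 0, 38], 45]
    - [[0, 0, 0], [0, 0, 38], 45]
    - [[0, 0, 0], [0, 0, 35], 45]
    - [[0, 0, 0], [0, 0, 15], 45]

```text
time: 32.68
tool_pos: [0.5362, 0.112, 0.0958]
tcp_rot: [-0.357, -3.114, 0.003]
wrist_force: [-1.0, 1.2, -0.3]
width: 0.526
grip_force: 0.0
```

Call:
step_arm:
  targets:
    - [[0, 0, 0], [0, 0, 0], 45]
    - [[0, 0, 0], [0, 0, 0], 10]
    - [[0, 0, 0], [0, 0, 0], 10]
    - [[0, 0, 0], [0, 0, 0], 10]
    - [[0, 0, 0], [0, 0, 0], 10]
  grip_force: 40

```text
time: 33.1
tool_pos: [0.5408, 0.1127, 0.1029]
tcp_rot: [0.355, 3.118, -0.001]
wrist_force: [0.5, -6.1, 2.8]
width: 0.182
grip_force: 39.1
```

Call:
step_arm:
  targets:
    - [[0, 0, 0], [0, 0, 0], 10]
    - [[0, 0, 0], [0, 0, 0], 10]

```text
time: 33.27
tool_pos: [0.5408, 0.1128, 0.1029]
tcp_rot: [0.355, 3.118, -0.001]
wrist_force: [-0.6, -6.2, 3.6]
width: 0.184
grip_force: 39.2
```

Call:
step_arm:
  targets:
    - [[0, 0, 0], [0, 0, -15], 10]
    - [[0, 0, 0], [0, 0, -30], 10]
    - [[0, 0, 0], [0, 0, -40], 10]
    - [[0, 0, 0], [0, 0, -40], 10]
    - [[0, 0, 0], [0, 0, 0], 10]

```text
time: 33.68
tool_pos: [0.5449, 0.1148, 0.2367]
tcp_rot: [0.354, 3.104, 0.009]
wrist_force: [2.2, 0.3, 0.1]
width: 0.179
grip_force: 39.3
```

Call:
step_arm:
  targets:
    - [[0, 0, -0.117], [0, 0, 0], 10]
    - [[0, 0, -0.117], [0, 0, 0], 10]
    - [[0, 0, -0.117], [0, 0, 0], 10]
    - [[0, 0, -0.117], [0, 0, 0], 10]
    - [[0, 0, 0], [0, 0, 0], 10]

```text
time: 34.1
tool_pos: [0.5398, 0.1139, 0.2269]
tcp_rot: [-0.382, 3.116, 0.001]
wrist_force: [0.2, -0.4, -1.4]
width: 0.182
grip_force: 39.3
```

Run:
```python
from h import *
plan((.5377,-.2947,.17),103.8)
```

```text
t 34.1 tcp [0.5398 0.1139 0.2269] q6 -1.65 turn [0.    0.003 0.003] shift tool-now mm [ 100.7 -396.     2.5] shift in tool-after [  99.5 -396.3    2.9]
```

Call:
step_arm:
  targets:
    - [[0, 0, 0], [9.1, -36, 0], 10]
    - [[0, 0, 0], [9.1, -36, 0], 10]
    - [[0, 0, 0], [9.1, -36, 0], 10]
    - [[0, 0, 0], [9.1, -36, 0], 10]
    - [[0, 0, 0], [9.1, -36, 0], 10]

```text
time: 34.52
tool_pos: [0.5383, -0.0735, 0.2266]
tcp_rot: [-0.373, 3.117, -0.0]
wrist_force: [0.8, -0.5, -0.8]
width: 0.183
grip_force: 39.4
```

Call:
step_arm:
  targets:
    - [[0, 0, 0], [9.1, -36, 0], 10]
    - [[0, 0, 0], [9.1, -36, 0], 10]
    - [[0, 0, 0], [9.1, -36, 0], 10]
    - [[0, 0, 0], [9.1, -36, 0], 10]
    - [[0, 0, 0], [9.1, -36, 0], 10]

```text
time: 34.93
tool_pos: [0.5371, -0.2597, 0.2266]
tcp_rot: [-0.371, 3.118, -0.001]
wrist_force: [0.7, 0.3, -2.0]
width: 0.178
grip_force: 39.4
```

Call:
step_arm:
  targets:
    - [[0, 0, 0], [9.1, -36, 0], 10]
    - [[0, 0, 0], [0, 0, 0], 10]
    - [[0, 0, 0], [0, 0, 0], 10]
    - [[0, 0, 0], [0, 0, 0], 10]
    - [[0, 0, 0], [0, 0, 0], 10]

```text
time: 35.35
tool_pos: [0.5368, -0.2939, 0.2258]
tcp_rot: [-0.377, 3.119, 0.001]
wrist_force: [-0.3, -0.4, -1.5]
width: 0.178
grip_force: 39.5
```

Run:
```python
from h import *
plan((.5377,-.2947,.049),103.8)
```

```text
t 35.35 tcp [ 0.5368 -0.2939  0.2258] q6 -2.35 turn [ 0.  0. -0.] shift tool-now mm [ -0.7  -1.1 122.8] shift in tool-after [ -0.7  -1.  122.8]
```

Call:
step_arm:
  targets:
    - [[0, 0, 0], [-0.5, -1, 20], 10]
    - [[0, 0, 0], [0, 0, 38], 10]
    - [[0, 0, 0], [0, 0, 35], 10]
    - [[0, 0, 0], [0, 0, 22], 10]
    - [[0, 0, 0], [0, 0, 2], 10]

```text
time: 35.77
tool_pos: [0.536, -0.2934, 0.1045]
tcp_rot: [0.38, -3.115, -0.004]
wrist_force: [-0.2, -0.1, -1.0]
width: 0.183
grip_force: 40.9
```

Call:
step_arm:
  targets:
    - [[0, 0, 0], [0, 0, 0], 10]
    - [[0, 0, 0], [0, 0, 0], 10]
    - [[0, 0, 0], [0, 0, 2], 10]
    - [[0, 0, 0], [0, 0, 2], 10]
    - [[0, 0, 0], [0, 0, 0], 10]

```text
time: 36.18
tool_pos: [0.5378, -0.2957, 0.1055]
tcp_rot: [-0.378, 3.118, -0.001]
wrist_force: [-0.1, 0.3, -1.7]
width: 0.183
grip_force: 40.9
```

Call:
step_arm:
  targets:
    - [[0, 0, 0], [0, 0, 0], 10]

```text
time: 36.27
tool_pos: [0.5377, -0.2958, 0.1054]
tcp_rot: [-0.378, 3.118, -0.001]
wrist_force: [-0.5, 1.4, -1.7]
width: 0.184
grip_force: 40.9
```

Call:
step_arm:
  targets:
    - [[0, 0, 0], [0, 0.8, 2], 10]
    - [[0, 0, 0], [0, 0, 1.5], 10]
    - [[0, 0, 0], [0, 0, 0], 10]
    - [[0, 0, 0], [0, 0, 0], 10]

```text
time: 36.6
tool_pos: [0.5375, -0.2951, 0.1021]
tcp_rot: [-0.378, 3.118, -0.0]
wrist_force: [-1.7, 1.6, 5.1]
width: 0.181
grip_force: 41.4
```

Seated, so I release, rise clear and check.

Call:
step_arm:
  targets:
    - [[0, 0, 0], [0, 0, -0.5], 40]
    - [[0, 0, 0], [0, 0, 0], 45]
    - [[0, 0, 0], [0, 0, 0], 45]
    - [[0, 0, 0], [0, 0, -20], 45]
    - [[0, 0, 0], [0, 0, -40], 45]

```text
time: 37.02
tool_pos: [0.5334, -0.2928, 0.1558]
tcp_rot: [0.377, -3.109, -0.012]
wrist_force: [-0.8, -0.0, -1.1]
width: 0.527
grip_force: 0.0
```

Call:
step_arm:
  targets:
    - [[0, 0, 0], [0, 0, -40], 45]
    - [[0, 0, 0], [0, 0, -40], 45]
    - [[0, 0, 0], [0, 0, 0], 45]
    - [[0, 0, 0], [0, 0, 0], 45]
    - [[0, 0, 0], [0, 0, 0], 45]

```text
time: 37.43
tool_pos: [0.5371, -0.295, 0.2416]
tcp_rot: [-0.378, 3.119, -0.0]
wrist_force: [-0.1, 0.2, -0.4]
width: 0.524
grip_force: 0.0
```

Run:
```python
from h import *
k=cal("wrist"); im=read_camera("wrist"); cv2.imwrite("pics/w12.png",im[:,:,::-1])
for r in cut_out("wrist","slim")[:2]: print(r["score"],r["extent"],axis(k,r["region"],.045))
kt=cal("top"); read_camera("top")
for q,z in (("slim",.045),("stout",.052),("ballhead",.048)):
  for r in cut_out("top",q)[:2]: print(q,r["score"],axis(kt,r["region"],z))
a=read_camera("scene"); cv2.imwrite("pics/s2.png",cv2.resize(np.ascontiguousarray(a[140:385,130:430,::-1]),None,fx=2,fy=2,interpolation=cv2.INTER_CUBIC))
```

```text
0.94 [247.3, 121.5, 271.4, 250.3] (array([ 0.5386, -0.2942]), np.float64(-166.3), np.float64(0.1227))
0.68 [368.2, 199.9, 481.8, 298.6] (array([ 0.5637, -0.1352]), np.float64(-170.8), np.float64(0.1083))
stout 0.53 (array([0.4993, 0.2862]), np.float64(-168.8), np.float64(0.11))
ballhead 0.9 (array([ 0.576 , -0.1028]), np.float64(168.6), np.float64(0.1389))
ballhead 0.56 (array([ 0.3554, -0.0368]), np.float64(48.6), np.float64(0.1325))
```

View pics/s2.png

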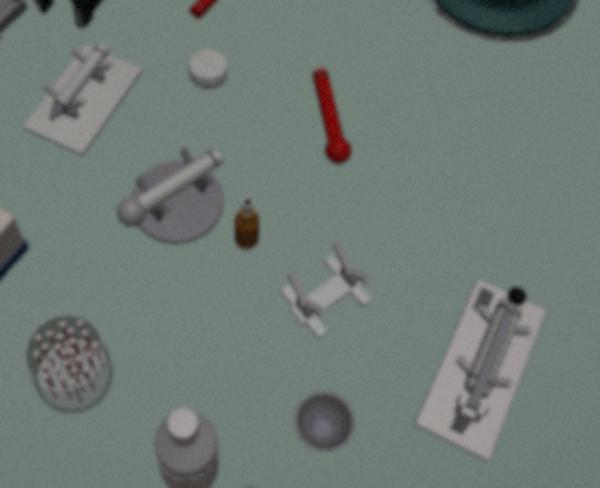

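View pics/w12.png

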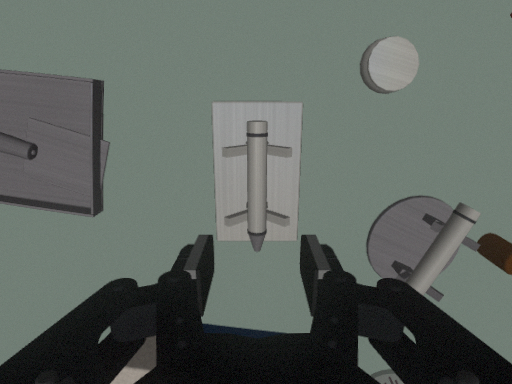

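Everything is in place: slim on the slab (axis at col 257), ballhead on the round rest, stout under the lowered bar, and the spare rest empty with the dropper upright.

```bash
python3 -c "
from workcell import *
print(finish_job())"
```

```text
the job is handed in; nothing more can be done
None
```

I handed the job in at about 38 s. The stout handpiece lies in the dock under the lowered bar, the ball-headed one on the round-based rest and the slim one on the rectangular-based rest. In the last pictures the spare rest is empty and the dropper stands upright. No verdict was returned.

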